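# Clamp the lid of the bench pressure pot

### The job

Close the bench pressure pot: swing its clamp bar home against the stop of the catch, then screw the handwheel down clockwise until you feel its foot bear on the lid, and carry on to where the wheel's pointer next lines up with the index blade behind the wheel. Stop there: forcing it a turn further crushes the lid's seal, while the same line-up a turn too early leaves the lid loose. Leave the lid clamped, let go of the wheel, and do not knock over the cup, jar and bowl beside the pot.

Things in the scene. Friction and masses are not known exactly. Their poses are not given: they have to be found in the camera images.
- pot: Bench pressure pot, bolted down: square steel base 250 x 250 x 55 mm high, thermostat knob on its front, round aluminium pot 200 mm across on it, black side grips. Origin on the table under the pot's axis; x from its front to the pivot post at its back, y to its left. Its front edge carries the catch, see catch.
- catch (a point): Middle of the bar's place in the catch, 195 mm above the table, 126 mm in front of the pot's axis. The catch is a dark steel bracket 16 mm thick, open to the pot's right (-y); its stop is on the left, its lip covers the bar's place and ends 212 mm above the table. Axes as the pot's.
- lid: Loose aluminium lid 222 mm across lying on the pot, a flat steel boss 66 mm across in its middle. Origin: centre of its flange's underside, 145 mm above the table; the boss top is 24 mm higher. The wheel's spring-backed rubber foot (52 mm across) meets the boss 80 to 155 degrees before the index, differing from pot to pot; thence its force grows by about 22 N per mm.
- clamp_bar (a joint): Angle of the dark steel clamp bar about its upright pivot behind the pot, rad: 0 is home (over the pot's middle, in the catch against its stop), growing as its near end swings to the pot's right (-y); limit 1.15. Stiff: it stays where it is left and takes about 2 N sideways at its tail grip to move.
- bar_pivot (a point): The bar's pivot axis at the bar's mid-height, 195 mm above the table. The bar is 22 mm wide and 14 mm thick. This point's x axis runs along the bar away from its tail, z up.
- bar_tail (a point): Centre of the black grip (30 x 30 x 18 mm high) at the bar's near end, 293 mm from the pivot; nothing is beneath it. Push it sideways or pinch it from above. When home it projects beyond the catch, whose near face is 14 mm from the grip.
- handwheel: Handwheel on an upright screw spindle in the bar, 130 mm from the pivot: black rim 112 mm over all, 12 mm thick, three spokes, hub top 8 mm above mid-rim. Origin: on its axis at mid-rim height, about 245 mm above the table. x axis points to the pointer, z up. Clockwise from above screws it down, 4 mm a turn. It stays where it is left.
- handle (a point): Middle of the upright, freely revolving black handle on the wheel's rim, 21 mm thick, 46 mm tall (from 24 mm below this point to 22 mm above it), 50 mm from the wheel's axis, opposite the pointer. Pinch it from above, fingertips up to 20 mm below; lead it round without turning the hand. Force along its path while moving: about 1 N free, 6 to 13 N near the index, foot bearing; at rest it fades.
- pointer (a point): Tip of the small steel pointer that sticks out of the rim opposite the handle, 70 mm from the wheel's axis, 7 mm wide. It starts anywhere between half a turn and two turns short of its clamped place.
- index (a point): The face towards the wheel of the index blade, an upright steel blade on the bar between wheel and pivot, 76.5 mm from the wheel's axis, so behind the wheel as the robot sees it; its top part is 7 mm wide. Axes as bar_pivot's. The pointer is on the index when it points straight at this blade.
- paper_cup: Small brown cardboard cup, 72 mm across, 80 mm high, left of the pot. A bystander; origin at the centre of its underside.
- salt_jar: Jar 60 mm across, 100 mm high, left of the pot. A bystander; origin at the centre of its underside.
- prep_bowl: Steel bowl 120 mm across, 50 mm high, right of the pot, lower than the bar's sweep. A bystander; origin at the centre of its underside.
Things that resemble listed ones, but are neither listed nor needed, are in the scene too. Of the things that look like the lid, the middle-sized one is meant.

How it is judged:
On the way, in this order (a step that is already met when the one before it is completed fails the run):
1. the clamp bar is home against the catch's stop while the foot is still clear of the lid (value of joint clamp_bar below 0.035 rad and contact force between handwheel and lid below 0.5 N), for 0.1 s.
2. with the bar home, the foot bears on the lid (value of joint clamp_bar below 0.035 rad and contact force between handwheel and lid above 2 N), for 0.2 s.
At the end, for the whole second after the job is handed in: The bar is home (within 0.035 rad of the stop), the pointer stands at the index blade (within 11 mm, about 9 degrees, to either side), the foot bears on the lid with 8 to 60 N, the lid lies flat on the pot and the wheel is at rest (value of joint clamp_bar below 0.035 rad and y of pointer in the frame of index between -0.011 and 0.011 m and x of pointer in the frame of index above -0.02 m and contact force between handwheel and lid between 8 and 60 N and angular speed of handwheel below 0.05 rad/s and horizontal distance between lid and pot below 0.006 m and angle between lid's own z axis and vertical below 0.03 rad); the robot touches nothing.
It fails at once if the foot presses the lid with more than 70 N (seal crushed) (contact force between handwheel and lid above 70 N).
It fails at once if the cup, jar or bowl is knocked over (leaning more than 0.6 rad) (angle between any of paper_cup, salt_jar, prep_bowl's own z axis and vertical above 0.6 rad).
It also fails if it takes over 72 s, if anything falls off the work surface, if the arm or the gripper's body presses on something with over 40 N, if the wrist force passes 120 N, or if a joint passes its speed limit or range.

### The arm

A 6-joint arm with a two-finger parallel gripper is mounted at the origin on the work surface. World frame = base frame: x ahead of the robot, y to its left, z up, the work surface at z = 0. Lengths are in m, angles in rad, forces in N, time in s.
With the tool pointing down it reaches from about 0.325 to 0.925 m from the base axis. Payload 3.1 kg.
Tool frame: the origin (TCP) lies where the fingers leave the gripper's body, on its centre line; the fingertips stand 73 mm ahead of it and the grasp point (between the pads) lies 54 mm ahead of it; z points along the fingers, x is the direction in which the jaws open and shut, and the axes are right-handed (so a half turn about z gives the same grasp; the last joint's range is limited). The gripper opens to 85 mm and grips with 20 to 120 N. Pads are 22 mm wide; open, the fingers measure 114 mm over their backs; the gripper's body (76 mm by 85 mm) begins 54 mm behind the grasp point. The pads swing forward as they close: fully open they stand 13 mm farther back than shut.
Start: joints at [1.088, 0.217, 1.613, -0, 1.311, -0.112], TCP at [0.226, 0.583, 0.304] pointing down, gripper open.
Joint ranges: [-2.75, 2.75], [-0.78, 2.1], [0.31, 2.55], [-1.13, 4.27], [0.13, 2.63], [-2.58, 2.58]. Speed limits (rad/s): [2.79, 2.79, 3.14, 3.14, 3.14, 3.14].

### API

Orientations are given as a unit quaternion [x, y, z, w].
In Python, from rig import ctrl, optics gives the robot as it stands.
- The arm moves only by the tool move_arm, never from a script. Its argument "increments" is a list of rows, each a list of 2 entries, a list of its own where there are three numbers: the shift along the tool's x, y, z in mm, then the turn, a rotation vector about the tool's x, y, z in rad. A call has exactly 10 rows; each row shifts and turns the pose as measured when the row begins, along the tool's axes as they then stand; what a row does not reach is not made up. A row lasts 1/10 s, in which the tool goes at most 50 mm and 8.59 degrees, less where a joint would pass 70% of its speed; a pose out of reach is approached as far as the arm can. A call is refused whole if a number of a shift passes 50 or a number of a turn 0.15, either way. A call with a gripper value outside its range is refused whole. "hand" is the opening, from 0 (shut) to 1 (fully open), set as the call begins (left out, the last holds). The fingers move at their own pace and stop on an object; "newtons" is the grip in N (left out, the last holds). Time passes only in rows, so rows that do not move let the fingers close, or fill a call up. It gives the time, the measured TCP pose, the force and the opening at its end, in the units of the state.
- ctrl.state(): the state, without advancing time (a new reading comes with each control period).
- optics.capture(name): name is "scene" or "top"; returns a dict with "image" (400x640x3 uint8, red, green, blue), "K" (3x3 intrinsics, pixels), "world_from_camera" (4x4, takes a point from camera to world coordinates). Camera axes: x right, y up, looking along -z (the intrinsics and any distortion apply to the point x, -y, -z); pixel columns grow to the right and rows downward; lengths in m; the calibration is good to about 2 mm. A picture is of the moment at which its call begins. There is no depth.
- ctrl.sign_off(): hands the job in, once; it reports no verdict.
Trained networks look in a picture, given as the dict that the camera call returned (one of the last four; its "shot" number tells which), for a name from the list of things; names that differ only in an ending like _2 or _b are one class to them, and where a whole thing is asked for, a point or a joint stands for the part that bears it (a point fixed in the world has none). Each returns a list of dicts, best first, with "conf" (0 to 1); they miss things now and then, are a little off and sometimes report something else, mostly with a low value. They report only what shows in the picture. A call takes as long as a camera call. They do not tell look-alikes from the thing itself.
- optics.spot_in(picture, target): "rect" ([left, top, width, height] in pixels, round what is visible of it).
The state is a dict: "clock": time; "q": joint angles; "joint_velocities": joint speeds; "effort": joint torques, N m; "ee_pos": TCP position; "orientation": TCP orientation; "wrist_force": force on the tool from outside, world axes, zero at the start; "wrist_torque": the same for the moment, N m; "opening": finger opening in m.
Only numpy, scipy, OpenCV 4.12 (cv2) and the standard library are available. Lean on these libraries where they do the work, as an engineer would, in place of code of your own. Each camera call takes 0.05 s, during which the arm holds its last target.

## Working session

There is one attempt and no reset: what is moved stays moved. The work goes in short steps, Python scripts to look and compute and a tool call to move; the robot and the scene stay as the last step left them, time stands still between calls to the robot, and variables do not carry over. Pictures are saved under pics/ and viewed, and the job is handed in when it is done.

Besides the shell and the picture viewer there is one more tool, called after ">>>" in YAML: its name, and indented under it one key for each argument. move_arm: Moves the arm, as the interface text tells. Its arguments: {"type":"object","properties":{"increments":{"type":"array","items":{"type":"array"}},"hand":{"type":"number"},"newtons":{"type":"number"}},"required":["increments"]}

```bash
ls; mkdir -p pics; python3 - <<'E'
from rig import ctrl, optics
import cv2,pickle
print(ctrl.state())
for n in("scene","top"):
    p=optics.capture(n); cv2.imwrite(f"pics/{n}0.png",p["image"][:,:,::-1]); pickle.dump(p,open(f"{n}0.pkl","wb"))
    print(n,p["K"],p["world_from_camera"],[k for k in p])
    for t in["pot","clamp_bar","bar_tail","handwheel","handle","pointer","index","catch","lid","bar_pivot","paper_cup","salt_jar","prep_bowl"]:
        try: print(t,[(d["rect"],round(d["conf"],2)) for d in optics.spot_in(p,t)][:3])
        except Exception as e: print(t,e)
E
```

```text
pics
{'clock': 0.0, 'q': array([ 1.08779903e+00,  2.17760319e-01,  1.61493457e+00,  2.53081664e-05,
        1.31130886e+00, -1.12210524e-01]), 'joint_velocities': array([-0.00177608, -0.00010905, -0.00169282, -0.00038747, -0.00129159,
        0.00023874]), 'effort': array([-1.15500088e-04, -3.96837473e+01, -3.03854191e+01, -2.50627772e-04,
        9.67010914e-03, -2.10807866e-05]), 'ee_pos': array([0.22614663, 0.58195932, 0.30256402]), 'orientation': array([ 8.25334160e-01,  5.64643312e-01, -1.07067463e-03,  5.54214396e-04]), 'wrist_force': array([ 0.10687383, -0.05187678,  0.51072881]), 'wrist_torque': array([-0.02589234,  0.00715838, -0.03464698]), 'opening': 0.08528558689234358}
scene [[496.64149381   0.         318.02524855]
 [  0.         496.64149381 208.09020757]
 [  0.           0.           1.        ]] [[ 0.72407722 -0.47984569  0.4954395   1.1469774 ]
 [ 0.68971374  0.50096268 -0.52281101 -0.66322353]
 [ 0.00267191  0.72026697  0.69369183  1.04072562]
 [ 0.          0.          0.          1.        ]] ['image', 'K', 'world_from_camera', 'shot']
pot [([283.2, 189.0, 128.5,
[... 1410 characters left out ...]
, ([309.3, 100.2, 114.0, 82.3], 0.16)]
handle [([335.3, 104.5, 49.8, 58.0], 0.91)]
pointer [([336.2, 101.4, 49.6, 58.2], 0.84), ([305.3, 98.9, 118.4, 87.0], 0.63)]
index [([308.7, 101.4, 114.4, 82.1], 0.76)]
catch [([264.3, 117.8, 115.4, 107.9], 0.76), ([337.6, 102.7, 45.4, 54.8], 0.74), ([386.2, 126.3, 44.0, 41.4], 0.6)]
lid [([278.2, 121.3, 84.3, 87.9], 0.89), ([370.4, 233.7, 115.7, 117.3], 0.61), ([242.9, 238.3, 53.5, 62.2], 0.59)]
bar_pivot [([304.8, 101.8, 120.0, 82.0], 0.67), ([264.9, 115.7, 116.4, 109.5], 0.2)]
paper_cup [([220.8, 180.9, 26.5, 28.6], 0.79)]
salt_jar [([220.3, 143.1, 27.6, 26.6], 0.7)]
prep_bowl [([386.1, 129.6, 41.8, 40.0], 0.96), ([267.2, 118.1, 111.4, 107.7], 0.34)]
```

```bash
python3 - <<'E'
import cv2
a=cv2.imread("pics/scene0.png"); cv2.imwrite("pics/scene0c.png",cv2.resize(a[160:360,240:440],None,fx=3,fy=3,interpolation=cv2.INTER_CUBIC))
a=cv2.imread("pics/top0.png"); cv2.imwrite("pics/top0c.png",cv2.resize(a[80:240,230:440],None,fx=3.6,fy=3.6,interpolation=cv2.INTER_CUBIC))
E
```

```text
(no output)
```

View pics/scene0.png

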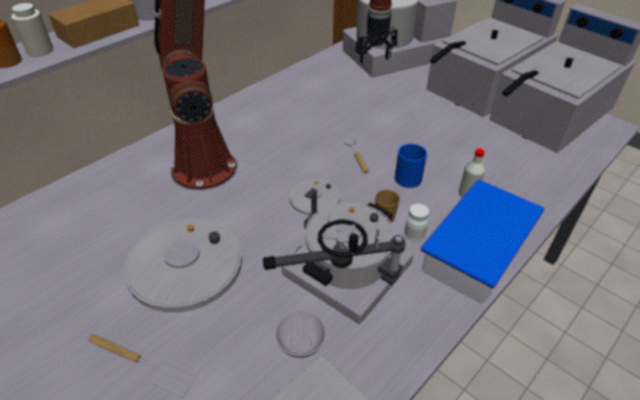

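View pics/scene0c.png

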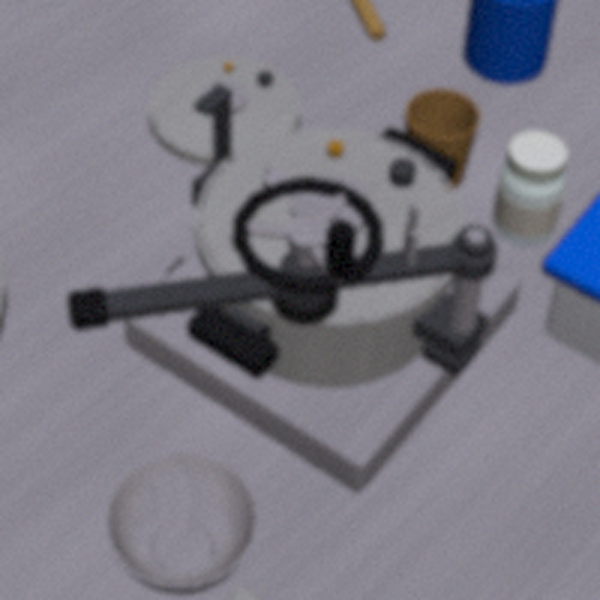

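View pics/top0c.png

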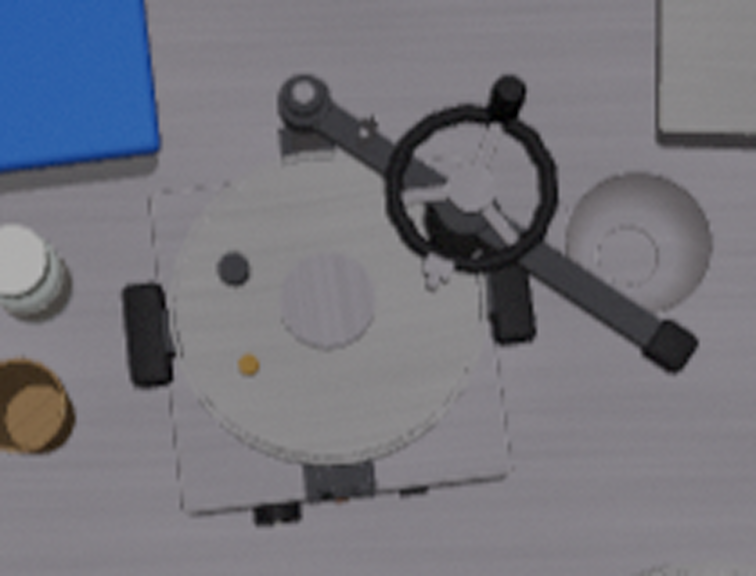

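The top view shows the bar swung right: tail at crop (669,346), pivot (304,97), handle (509,92), pointer (432,272). I'll triangulate these points and fit the whole mechanism.

```bash
cat > h.py <<'E'
import numpy as np,cv2,pickle
from scipy.optimize import least_squares
def proj(p,X):
    M=np.linalg.inv(p["world_from_camera"]); c=M[:3,:3]@np.asarray(X,float)+M[:3,3]; K=p["K"]
    return np.array([K[0,0]*c[0]/-c[2]+K[0,2],K[1,1]*-c[1]/-c[2]+K[1,2]])
def ray(p,uv):
    K=p["K"];W=p["world_from_camera"]; d=np.array([(uv[0]-K[0,2])/K[0,0],-(uv[1]-K[1,2])/K[1,1],-1.])
    return W[:3,3],W[:3,:3]@d
def atz(p,uv,z):
    o,d=ray(p,uv); return o+d*(z-o[2])/d[2]
def tri(p1,a,p2,b):
    f=lambda X:np.r_[proj(p1,X)-a,proj(p2,X)-b]
    r=least_squares(f,atz(p1,a,.2)); return r.x,np.abs(r.fun).max()
def model(s):
    # px,py,yaw,bar,wheel angle (pointer dir relative to bar x), hz
    px,py,yaw,bar,wh,wz=s
    # bar_pivot behind pot at distance 130 => bar x axis along away from tail = pot x at home
    c=lambda a:np.array([np.cos(a),np.sin(a),0])
    pv=np.array([px,py,.195])+.130*c(yaw)
    # tail swings to -y: tail dir = -x rotated; 
    b=yaw+bar
    ax=pv-.130*c(b)
    hub=ax.copy();hub[2]=wz
    return dict(pivot=pv,tail=pv-.293*c(b),hub=hub,pointer=hub+.07*c(b+wh),handle=hub-.05*c(b+wh),index=hub+.0765*c(b),b=b,catch=np.array([px,py,.195])-.126*c(yaw),c=c)
E
python3 - <<'E'
from h import *
T=pickle.load(open("top0.pkl","rb"));S=pickle.load(open("scene0.pkl","rb"))
t=lambda u,v:np.array([230+u/3.6,80+v/3.6]); s=lambda u,v:np.array([240+u/3,160+v/3])
P={"pivotbolt":(t(304,95),s(477,238)),"tail":(t(669,346),s(89,307)),"handletop":(t(510,90),s(343,228)),"index":(t(368,127),s(413,222))}
for k,(a,b) in P.items(): print(k,*tri(T,a,S,b))
print("boss",atz(T,t(327,300),.169),"tail",atz(T,t(669,346),.2),"pivot",atz(T,t(304,97),.21))
o={}
def f(q):
    m=model(q);r=[]
    def add(p,X,uv): r.extend(proj(p,X)-uv)
    z=np.array([0,0,1.])
    add(T,m["tail"]+z*.009,t(669,346)); add(S,m["tail"],s(89,307))
    add(T,m["pivot"]+z*.02,t(304,97)); add(T,m["handle"]+z*.022,t(510,90)); add(S,m["handle"]+z*.022,s(343,228))
    add(T,m["hub"]+z*.008,t(470,187)); add(T,m["pointer"],t(432,274)) 
    add(T,np.r_[q[0],q[1],.169],t(327,300)); add(T,m["index"]+z*0,t(370,127))
    return r
r=least_squares(f,[.6,0,0,1,3,.245]); print(r.x.round(4)); print(np.round(r.fun,1)); m=model(r.x)
for k in m:
    if k!="c": print(k,np.round(m[k],4))
pickle.dump(r.x,open("fit.pkl","wb"))
for n,uv in(("cup",(233,195)),("jar",(226,152)),("bowl",(407,150))): print(n,atz(T,uv,.08))
E
```

```text
pivotbolt [0.75608904 0.01318741 0.21126877] 0.781815970714888
tail [ 0.58308718 -0.22406432  0.19327581] 0.39375879588186535
handletop [ 0.72475237 -0.11214776  0.29673593] 0.8396871370052281
index [ 0.72430155 -0.02777399  0.23706883] 0.863846375352523
boss [ 6.24456150e-01 -1.61396589e-04  1.69000000e-01] tail [ 0.58124949 -0.22322013  0.2       ] pivot [0.75368023 0.01179984 0.21      ]
[ 6.2220e-01 -4.0000e-04  1.1720e-01  8.3640e-01  1.7857e+00  2.6920e-01]
[ 0.8 -0.5 -0.9 -0.8 -1.3  0.3 -1.5  1.5 -1.5  1.   0.8 -2.9 -0.4  2.7
  0.1  0.9 -0.4 -3.6]
pivot [0.7513 0.0148 0.195 ]
tail [ 0.5818 -0.2242  0.195 ]
hub [ 0.6761 -0.0912  0.2692]
pointer [ 0.6117 -0.0638  0.2692]
handle [ 0.7221 -0.1108  0.2692]
index [ 0.7204 -0.0288  0.2692]
b 0.9536
catch [ 0.4971 -0.0152  0.195 ]
cup [0.56374155 0.23555613 0.08      ]
jar [0.6812823  0.25479648 0.08      ]
bowl [ 0.67351476 -0.23149187  0.08      ]
```

```bash
python3 - <<'E'
from h import *
T=pickle.load(open("top0.pkl","rb"));S=pickle.load(open("scene0.pkl","rb"))
t=lambda u,v:np.array([230+u/3.6,80+v/3.6]); s=lambda u,v:np.array([240+u/3,160+v/3])
def f(q):
    m=model(q[:6]);r=[]
    def add(p,X,uv): r.extend(proj(p,X)-uv)
    z=np.array([0,0,1.])
    hz=m["handle"].copy();hz[2]=q[6]
    add(T,m["tail"]+z*.009,t(669,346)); add(S,m["tail"],s(89,307))
    add(T,m["pivot"]+z*.02,t(304,97)); add(T,hz+z*.022,t(510,90)); add(S,hz+z*.022,s(343,228))
    add(T,m["hub"]+z*.008,t(470,187)); add(T,m["pointer"],t(434,270)) 
    add(S,m["hub"],s(309,237)) # rim ellipse centre
    add(T,m["hub"],t(471,188))
    add(T,np.r_[q[0],q[1],.169],t(327,300)); i=m["index"].copy();i[2]=.24; add(T,i,t(370,127));add(S,i,s(413,220))
    return r
r=least_squares(f,[.6,0,0,1,2,.245,.275]); print(r.x.round(4)); print(np.round(r.fun,1)); m=model(r.x[:6])
for k in m:
    if k!="c": print(k,np.round(m[k],4))
pickle.dump(r.x,open("fit.pkl","wb"))
E
```

```text
[0.6265 0.     0.0991 0.8461 1.7771 0.2422 0.2751]
[ 0.9 -1.6 -0.3 -0.1 -0.5 -1.6 -0.3 -1.  -0.8  0.4  0.2 -1.  -1.7  4.6
 -0.6 -1.1 -0.4 -0.3 -0.1 -0.8 -0.  -1.2 -1.4  0.6]
pivot [0.7559 0.0129 0.195 ]
tail [ 0.5843 -0.2246  0.195 ]
hub [ 0.6797 -0.0925  0.2422]
pointer [ 0.6158 -0.064   0.2422]
handle [ 0.7254 -0.1128  0.2422]
index [ 0.7245 -0.0305  0.2422]
b 0.9452
catch [ 0.5011 -0.0124  0.195 ]
```

```bash
cat > plan.py <<'E'
import sys; from h import *
from rig import ctrl
def cur():
    s=ctrl.state(); R=quat(s["orientation"]); return s,np.array(s["ee_pos"]),R
def quat(q):
    from scipy.spatial.transform import Rotation as Ro
    return Ro.from_quat(q).as_matrix()
def plan(wps,p=None,th=None):
    """wps: list of (x,y,z,theta) per row, ideal vertical tool; prints rows"""
    s,p0,R=cur()
    if p is None: p=p0; th=np.arctan2(R[1,0],R[0,0])
    rows=[]
    for w in wps:
        d=np.array(w[:3])-p; c,s_=np.cos(th),np.sin(th)
        loc=[c*d[0]+s_*d[1], s_*d[0]-c*d[1], -d[2]]
        dt=-(w[3]-th)
        rows.append([[round(1000*v) for v in loc],[0,0,round(dt,3)]]); p=np.array(w[:3]); th=w[3]
    for i in range(0,len(rows),10): print(str(rows[i:i+10]).replace(" ",""))
def lerp(a,b,n): return [np.array(a)+(np.array(b)-np.array(a))*(i+1)/n for i in range(n)]
def show():
    s,p,R=cur(); print("t",round(s["clock"],2),"p",p.round(4),"th",round(np.arctan2(R[1,0],R[0,0]),4),"tilt",np.round(R[:2,2],4),"F",np.round(s["wrist_force"],2),"op",round(s["opening"],4),"q",np.round(s["q"],2))
E
python3 - <<'E'
from plan import *
show(); s,p,R=cur(); th=np.arctan2(R[1,0],R[0,0])
plan(lerp([*p,th],[.62,-.25,.39,-.626],22)[:20])
E
```

```text
t 1.4 p [0.2265 0.5825 0.3039] th 1.2 tilt [0. 0.] F [-1.19 -0.38  0.97] op 0.0856 q [ 1.09  0.22  1.61  0.    1.31 -0.11]
[[[-29,30,-4],[0,0,np.float64(0.083)]],[[-26,33,-4],[0,0,np.float64(0.083)]],[[-23,35,-4],[0,0,np.float64(0.083)]],[[-20,37,-4],[0,0,np.float64(0.083)]],[[-17,38,-4],[0,0,np.float64(0.083)]],[[-14,39,-4],[0,0,np.float64(0.083)]],[[-11,40,-4],[0,0,np.float64(0.083)]],[[-7,41,-4],[0,0,np.float64(0.083)]],[[-4,42,-4],[0,0,np.float64(0.083)]],[[0,42,-4],[0,0,np.float64(0.083)]]]
[[[3,42,-4],[0,0,np.float64(0.083)]],[[6,41,-4],[0,0,np.float64(0.083)]],[[10,41,-4],[0,0,np.float64(0.083)]],[[13,40,-4],[0,0,np.float64(0.083)]],[[16,38,-4],[0,0,np.float64(0.083)]],[[20,37,-4],[0,0,np.float64(0.083)]],[[23,35,-4],[0,0,np.float64(0.083)]],[[25,33,-4],[0,0,np.float64(0.083)]],[[28,31,-4],[0,0,np.float64(0.083)]],[[31,29,-4],[0,0,np.float64(0.083)]]]
```

>>> move_arm:
  increments:
    - [[-29, 30, -10], [0, 0, 0.083]]
    - [[-26, 33, -10], [0, 0, 0.083]]
    - [[-23, 35, -10], [0, 0, 0.083]]
    - [[-20, 37, -10], [0, 0, 0.083]]
    - [[-17, 38, -10], [0, 0, 0.083]]
    - [[-14, 39, -10], [0, 0, 0.083]]
    - [[-11, 40, -10], [0, 0, 0.083]]
    - [[-7, 41, -10], [0, 0, 0.083]]
    - [[-4, 42, -10], [0, 0, 0.083]]
    - [[0, 42, -5], [0, 0, 0.083]]
  hand: 0
  newtons: 40

```text
clock: 2.4
ee_pos: [0.4052, 0.1936, 0.4017]
orientation: [0.985, 0.173, 0.002, 0.0]
wrist_force: [0.7, -0.3, 1.2]
opening: -0.0001
```

```bash
sed -i 's/round(dt,3)/float(round(dt,3))/' plan.py; python3 - <<'E'
from plan import *
show(); s,p,R=cur(); th=np.arctan2(R[1,0],R[0,0])
plan(lerp([*p,th],[.622,-.255,.39,-.626],14)+[np.array([.622,-.255,.39,-.626])]*6)
E
```

```text
t 2.4 p [0.4052 0.1936 0.4017] th 0.3474 tilt [0.004  0.0002] F [ 0.67 -0.26  1.2 ] op -0.0001 q [ 0.29 -0.24  1.89 -0.    1.49 -0.06]
[[[4,35,1],[0,0,0.07]],[[6,35,1],[0,0,0.07]],[[9,35,1],[0,0,0.07]],[[11,34,1],[0,0,0.07]],[[13,33,1],[0,0,0.07]],[[15,32,1],[0,0,0.07]],[[18,31,1],[0,0,0.07]],[[20,30,1],[0,0,0.07]],[[22,28,1],[0,0,0.07]],[[24,27,1],[0,0,0.07]]]
[[[25,25,1],[0,0,0.07]],[[27,23,1],[0,0,0.07]],[[29,21,1],[0,0,0.07]],[[30,19,1],[0,0,0.07]],[[0,0,0],[0,0,-0.0]],[[0,0,0],[0,0,-0.0]],[[0,0,0],[0,0,-0.0]],[[0,0,0],[0,0,-0.0]],[[0,0,0],[0,0,-0.0]],[[0,0,0],[0,0,-0.0]]]
```

Tracking is good.

>>> move_arm:
  increments:
    - [[4, 35, 1], [0, 0, 0.07]]
    - [[6, 35, 1], [0, 0, 0.07]]
    - [[9, 35, 1], [0, 0, 0.07]]
    - [[11, 34, 1], [0, 0, 0.07]]
    - [[13, 33, 1], [0, 0, 0.07]]
    - [[15, 32, 1], [0, 0, 0.07]]
    - [[18, 31, 1], [0, 0, 0.07]]
    - [[20, 30, 1], [0, 0, 0.07]]
    - [[22, 28, 1], [0, 0, 0.07]]
    - [[24, 27, 1], [0, 0, 0.07]]

```text
clock: 3.4
ee_pos: [0.5599, -0.1462, 0.3976]
orientation: [0.981, -0.192, 0.008, -0.002]
wrist_force: [0.7, -0.5, -0.2]
opening: 0.0001
```

>>> move_arm:
  increments:
    - [[25, 25, 1], [0, 0, 0.07]]
    - [[27, 23, 1], [0, 0, 0.07]]
    - [[29, 21, 1], [0, 0, 0.07]]
    - [[30, 19, 1], [0, 0, 0.07]]
    - [[0, 0, 0], [0, 0, 0]]
    - [[0, 0, 0], [0, 0, 0]]
    - [[0, 0, 0], [0, 0, 0]]
    - [[0, 0, 0], [0, 0, 0]]
    - [[0, 0, 0], [0, 0, 0]]
    - [[0, 0, 0], [0, 0, 0]]

```text
clock: 4.4
ee_pos: [0.6174, -0.2841, 0.3928]
orientation: [0.943, -0.334, 0.007, -0.004]
wrist_force: [-0.5, 0.7, -0.2]
opening: -0.0004
```

```bash
python3 - <<'E'
from plan import *
from rig import optics
show(); 
p=optics.capture("top"); a=p["image"][:,:,::-1]; cv2.imwrite("pics/top1.png",cv2.resize(a[80:240,270:480],None,fx=3.6,fy=3.6,interpolation=cv2.INTER_CUBIC))
plan([np.array([.623,-.253,.258+.132-.132*(i+1)/8 if i<8 else .258,-.626]) for i in range(10)])
E
```

```text
t 4.4 p [ 0.6174 -0.2841  0.3928] th -0.6805 tilt [0.015  0.0024] F [-0.48  0.73 -0.16] op -0.0004 q [-0.54  0.27  1.38  0.01  1.48  0.14]
[[[-15,-28,19],[0,0,-0.054]],[[0,0,17],[0,0,-0.0]],[[0,0,16],[0,0,-0.0]],[[0,0,17],[0,0,-0.0]],[[0,0,17],[0,0,-0.0]],[[0,0,16],[0,0,-0.0]],[[0,0,17],[0,0,-0.0]],[[0,0,17],[0,0,-0.0]],[[0,0,0],[0,0,-0.0]],[[0,0,0],[0,0,-0.0]]]
```

View pics/top1.png

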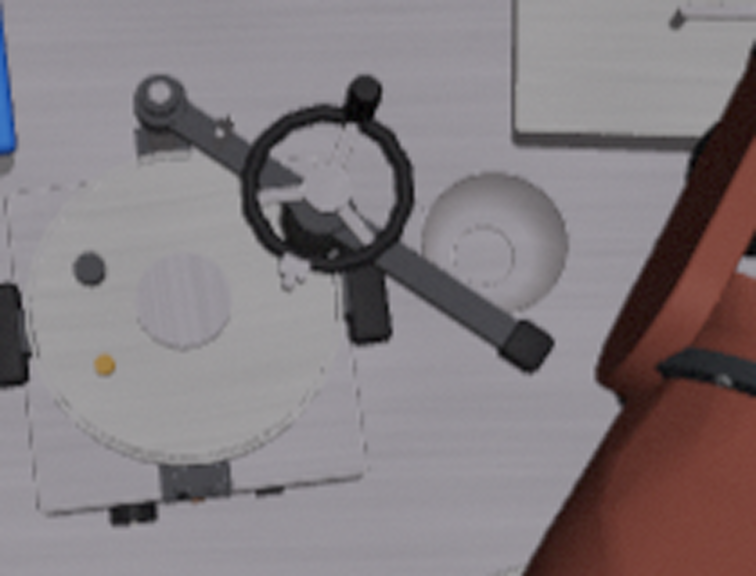

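```bash
cat >> plan.py <<'E'
def tilt():
    s,p,R=cur(); w=np.cross(R[:,2],[0,0,-1]); print("tiltfix(tool)",(R.T@w).round(3))
E
python3 -c "
from plan import *
tilt()
T=pickle.load(open('top0.pkl','rb'));print(proj(T,[.617,-.284,.39]),proj(T,[.617,-.284,.32]))"
```

```text
tiltfix(tool) [-0.011 -0.01   0.   ]
[469.32667101 139.12953796] [457.35318196 148.13161824]
```

>>> move_arm:
  increments:
    - [[-15, -28, 10], [-0.011, -0.01, -0.054]]
    - [[0, 0, 17], [0, 0, 0]]
    - [[0, 0, 17], [0, 0, 0]]
    - [[0, 0, 17], [0, 0, 0]]
    - [[0, 0, 17], [0, 0, 0]]
    - [[0, 0, 15], [0, 0, 0]]
    - [[0, 0, 10], [0, 0, 0]]
    - [[0, 0, 8], [0, 0, 0]]
    - [[0, 0, 0], [0, 0, 0]]
    - [[0, 0, 0], [0, 0, 0]]

```text
clock: 5.45
ee_pos: [0.6242, -0.2511, 0.2787]
orientation: [0.952, -0.307, 0.002, 0.0]
wrist_force: [0.7, 0.2, -0.0]
opening: 0.0001
```

```bash
python3 - <<'E'
from plan import *
from rig import optics
show(); tilt()
p=optics.capture("top"); a=p["image"][:,:,::-1]; cv2.imwrite("pics/top2.png",cv2.resize(a[80:240,270:480],None,fx=3.6,fy=3.6,interpolation=cv2.INTER_CUBIC))
p=optics.capture("scene"); a=p["image"][:,:,::-1]; cv2.imwrite("pics/scene2.png",cv2.resize(a[160:360,200:440],None,fx=3,fy=3,interpolation=cv2.INTER_CUBIC))
E
```

```text
t 5.45 p [ 0.6242 -0.2511  0.2787] th -0.6234 tilt [ 0.0045 -0.0021] F [ 0.72  0.21 -0.  ] op 0.0001 q [-0.49  0.33  1.52  0.    1.29  0.14]
tiltfix(tool) [-0.001 -0.005  0.   ]
```

View pics/top2.png

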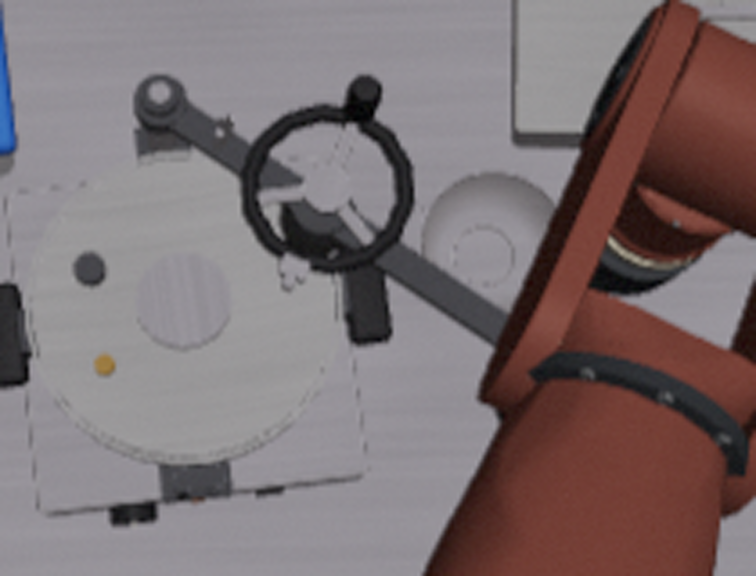

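View pics/scene2.png

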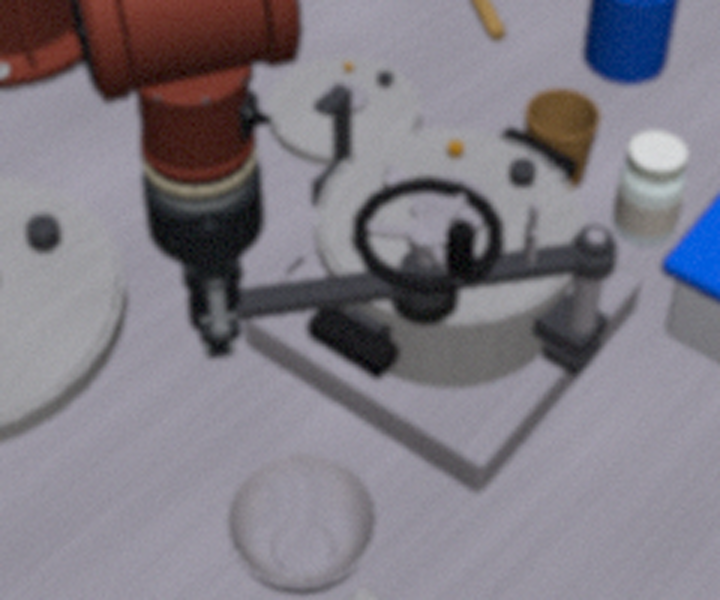

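```bash
python3 - <<'E'
from plan import *
c=lambda a:np.array([np.cos(a),np.sin(a)])
pv=np.array([.7559,.0129])
def pt(b,off,z=.258,r=.295): return np.r_[pv-r*c(b)-off*np.array([-np.sin(b),np.cos(b)]),z,b-np.pi/2]
w=[pt(.945,.046,z) for z in(.268,.258,.256)]+[pt(.945,.040),pt(.945,.034)]+[pt(.945-.05*i,.03) for i in range(1,16)]
plan(w)
E
```

```text
[[[-2,4,11],[0,0,0.003]],[[0,0,10],[0,0,-0.0]],[[0,0,2],[0,0,-0.0]],[[-6,0,-2],[0,0,-0.0]],[[-6,0,0],[0,0,-0.0]],[[-19,1,0],[0,0,0.05]],[[-15,1,0],[0,0,0.05]],[[-15,1,0],[0,0,0.05]],[[-15,1,0],[0,0,0.05]],[[-15,1,0],[0,0,0.05]]]
[[[-15,1,0],[0,0,0.05]],[[-15,1,0],[0,0,0.05]],[[-15,1,0],[0,0,0.05]],[[-15,1,0],[0,0,0.05]],[[-15,1,0],[0,0,0.05]],[[-15,1,0],[0,0,0.05]],[[-15,1,0],[0,0,0.05]],[[-15,1,0],[0,0,0.05]],[[-15,1,0],[0,0,0.05]],[[-15,1,0],[0,0,0.05]]]
```

>>> move_arm:
  increments:
    - [[-2, 4, 11], [0, 0, 0.003]]
    - [[0, 0, 10], [0, 0, 0]]
    - [[0, 0, 0], [0, 0, 0]]
    - [[-6, 0, 0], [0, 0, 0]]
    - [[-6, 0, 0], [0, 0, 0]]
    - [[-19, 1, 0], [0, 0, 0.05]]
    - [[-15, 1, 0], [0, 0, 0.05]]
    - [[-15, 1, 0], [0, 0, 0.05]]
    - [[-15, 1, 0], [0, 0, 0.05]]
    - [[-15, 1, 0], [0, 0, 0.05]]

```text
clock: 6.55
ee_pos: [0.5476, -0.1986, 0.2591]
orientation: [0.903, -0.429, 0.01, 0.002]
wrist_force: [1.3, -1.6, -1.6]
opening: 0.0003
```

```bash
python3 - <<'E'
from plan import *
from rig import optics
show(); tilt()
p=optics.capture("top"); a=p["image"][:,:,::-1]; cv2.imwrite("pics/top3.png",cv2.resize(a[80:240,230:440],None,fx=3.6,fy=3.6,interpolation=cv2.INTER_CUBIC))
p=optics.capture("scene"); a=p["image"][:,:,::-1]; cv2.imwrite("pics/scene3.png",cv2.resize(a[160:360,200:440],None,fx=3,fy=3,interpolation=cv2.INTER_CUBIC))
c=lambda a:np.array([np.cos(a),np.sin(a)])
pv=np.array([.7559,.0129]); s,q,R=cur(); th=np.arctan2(R[1,0],R[0,0]); b=th+np.pi/2
d=q[:2]-pv; print("b",b,"rad",-d@c(b),"off",-d@np.array([-np.sin(b),np.cos(b)]))
E
```

```text
t 6.55 p [ 0.5476 -0.1986  0.2591] th -0.887 tilt [ 0.0173 -0.0119] F [ 1.31 -1.56 -1.55] op 0.0003 q [-0.47  0.16  1.77 -0.    1.19  0.42]
tiltfix(tool) [-0.006 -0.02   0.   ]
b 0.6869192222214751 rad 0.2949933503917337 off 0.030002851253058287
```

View pics/top3.png

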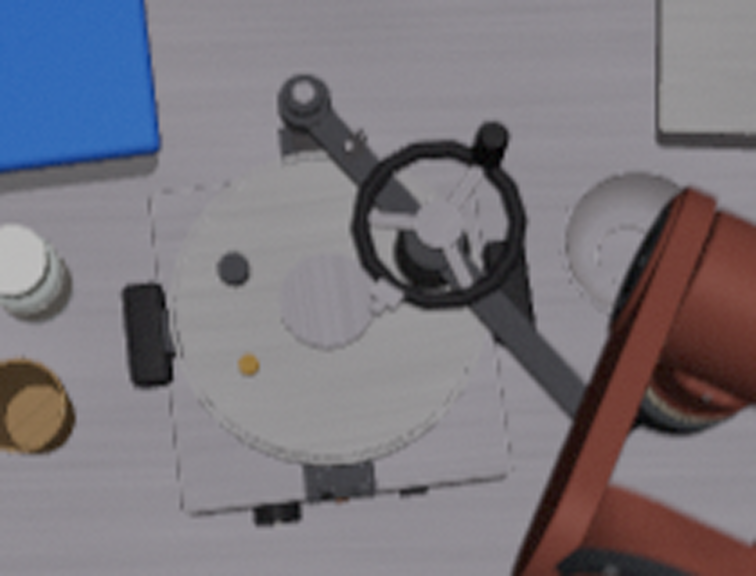

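View pics/scene3.png

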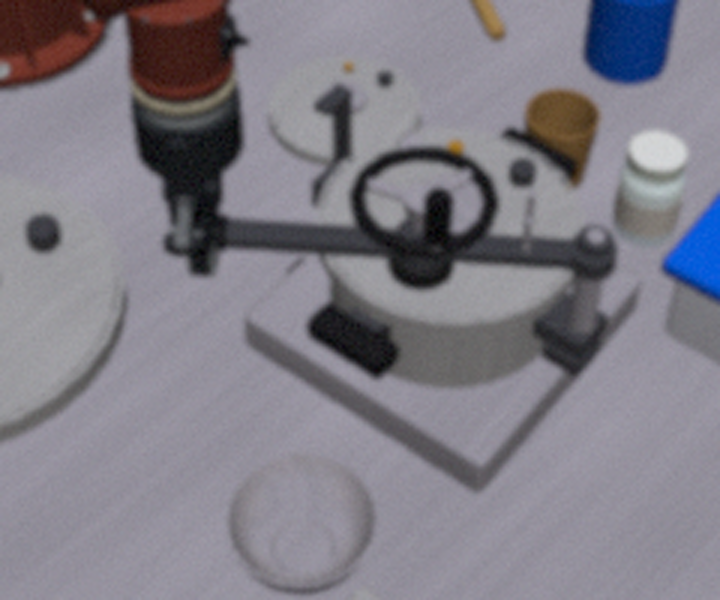

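>>> move_arm:
  increments:
    - [[-15, 1, 0], [-0.006, -0.02, 0.05]]
    - [[-15, 1, 0], [0, 0, 0.05]]
    - [[-15, 1, 0], [0, 0, 0.05]]
    - [[-15, 1, 0], [0, 0, 0.05]]
    - [[-15, 1, 0], [0, 0, 0.05]]
    - [[-15, 1, 0], [0, 0, 0.05]]
    - [[-15, 1, 0], [0, 0, 0.05]]
    - [[-15, 1, 0], [0, 0, 0.05]]
    - [[-10, 1, 0], [0, 0, 0.035]]
    - [[-6, 0, 0], [0, 0, 0.02]]

```text
clock: 7.65
ee_pos: [0.4789, -0.0864, 0.262]
orientation: [0.782, -0.623, 0.009, 0.003]
wrist_force: [-0.2, -2.3, -0.8]
opening: 0.0004
```

```bash
cat >> plan.py <<'E'
def armgeo():
    c=lambda a:np.array([np.cos(a),np.sin(a)])
    pv=np.array([.7559,.0129]); s,q,R=cur(); th=np.arctan2(R[1,0],R[0,0]); b=th+np.pi/2
    d=q[:2]-pv; print("b",b,"rad",-d@c(b),"off",-d@np.array([-np.sin(b),np.cos(b)]))
def snap(n,tag,r0,r1,c0,c1,f):
    from rig import optics
    p=optics.capture(n); a=p["image"][:,:,::-1]; cv2.imwrite(f"pics/{tag}.png",cv2.resize(a[r0:r1,c0:c1],None,fx=f,fy=f,interpolation=cv2.INTER_CUBIC)); pickle.dump(p,open(tag+".pkl","wb")); return p
E
python3 -c "
from plan import *
show();tilt();armgeo();snap('top','top4',80,240,230,440,3.6)"
```

```text
t 7.65 p [ 0.4789 -0.0864  0.262 ] th -1.3446 tilt [ 0.0109 -0.0161] F [-0.17 -2.31 -0.78] op 0.0004 q [-0.32 -0.05  1.98 -0.01  1.19  1.03]
tiltfix(tool) [-0.007 -0.018  0.   ]
b 0.2261499589621323 rad 0.2922318248753439 off 0.034690022985173596
```

View pics/top4.png

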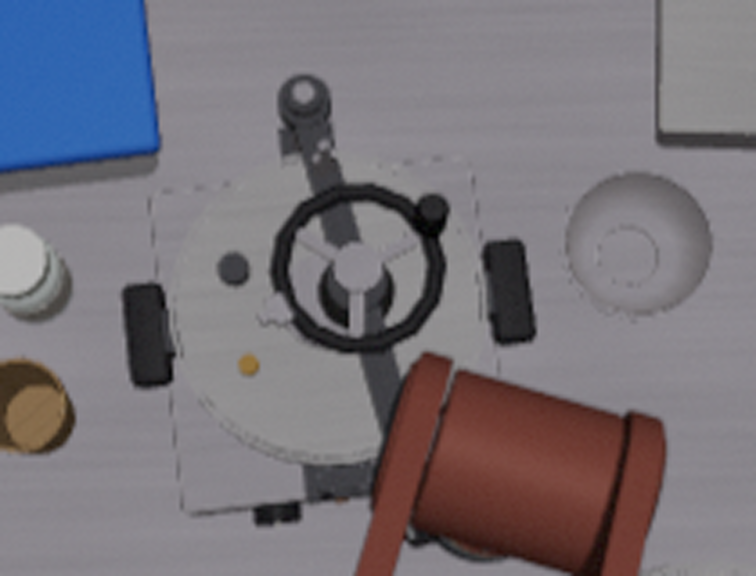

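>>> move_arm:
  increments:
    - [[-6, 1, 2], [-0.007, -0.018, 0.02]]
    - [[-6, 1, 2], [0, 0, 0.02]]
    - [[-6, 0, 0], [0, 0, 0.02]]
    - [[-6, 0, 0], [0, 0, 0.02]]
    - [[-5, 0, 0], [0, 0, 0.02]]
    - [[-3, 0, 0], [0, 0, 0.01]]
    - [[-2, 0, 0], [0, 0, 0.0]]
    - [[-2, 0, 0], [0, 0, 0]]
    - [[-1, 0, 0], [0, 0, 0]]
    - [[-1, 0, 0], [0, 0, 0]]

```text
clock: 8.7
ee_pos: [0.4711, -0.0498, 0.2589]
orientation: [0.745, -0.667, 0.001, 0.001]
wrist_force: [-1.2, -1.9, 1.3]
opening: -0.0001
```

```bash
python3 -c "
from plan import *
show();tilt();armgeo();snap('top','top5',80,240,230,440,3.6)"
```

```text
t 8.7 p [ 0.4711 -0.0498  0.2589] th -1.46 tilt [-0.0007 -0.0029] F [-1.17 -1.95  1.32] op -0.0001 q [-0.25 -0.07  2.   -0.    1.2   1.21]
tiltfix(tool) [ 0.001 -0.003  0.   ]
b 0.11075029375554024 rad 0.2899982654426517 off 0.030855138843942823
```

View pics/top5.png

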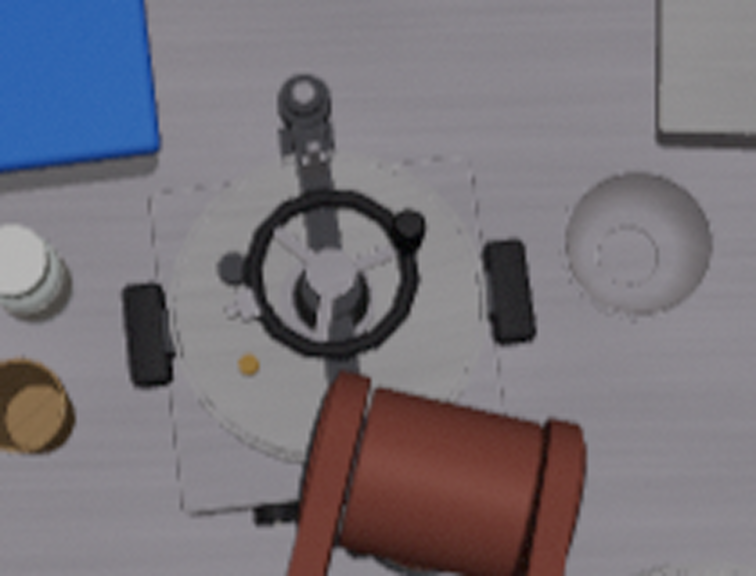

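>>> move_arm:
  increments:
    - [[-1.5, 0, 0], [0, 0, 0]]
    - [[-1.5, 0, 0], [0, 0, 0]]
    - [[-1.5, 0, 0], [0, 0, 0]]
    - [[-1.5, 0, 0], [0, 0, 0]]
    - [[-1.5, 0, 0], [0, 0, 0]]
    - [[-1.5, 0, 0], [0, 0, 0]]
    - [[-1.5, 0, 0], [0, 0, 0]]
    - [[-1.5, 0, 0], [0, 0, 0]]
    - [[-1.5, 0, 0], [0, 0, 0]]
    - [[-1.5, 0, 0], [0, 0, 0]]

```text
clock: 9.75
ee_pos: [0.4702, -0.0425, 0.2591]
orientation: [0.746, -0.666, 0.01, 0.01]
wrist_force: [-0.3, -6.2, 0.8]
opening: -0.0004
```

```bash
python3 -c "
from plan import *
show();armgeo()"
```

```text
t 9.75 p [ 0.4702 -0.0425  0.2591] th -1.4578 tilt [ 0.002  -0.0273] F [-0.29 -6.23  0.77] op -0.0004 q [-0.23 -0.07  2.01 -0.03  1.2   1.24]
b 0.11302620383198403 rad 0.290146233843553 off 0.02281836164594454
```

>>> move_arm:
  increments:
    - [[-3, 0, 0], [0, 0, 0]]
    - [[-3, 0, 0], [0, 0, 0]]
    - [[-3, 0, 0], [0, 0, 0]]
    - [[-3, 0, 0], [0, 0, 0]]
    - [[-3, 0, 0], [0, 0, 0]]
    - [[-3, 0, 0], [0, 0, 0]]
    - [[0, 0, 0], [0, 0, 0]]
    - [[0, 0, 0], [0, 0, 0]]
    - [[0, 0, 0], [0, 0, 0]]
    - [[0, 0, 0], [0, 0, 0]]

```text
clock: 10.75
ee_pos: [0.47, -0.0401, 0.2596]
orientation: [0.747, -0.664, 0.027, 0.024]
wrist_force: [-0.2, -2.6, 0.1]
opening: -0.0001
```

```bash
python3 -c "
from plan import *
show();armgeo();tilt()"
```

```text
t 10.75 p [ 0.47   -0.0401  0.2596] th -1.4541 tilt [ 0.0078 -0.0722] F [-0.24 -2.61  0.13] op -0.0001 q [-0.2  -0.08  2.01 -0.07  1.18  1.28]
b 0.11673922286630001 rad 0.2901151792430916 off 0.019352510578911106
tiltfix(tool) [ 0.001 -0.073  0.   ]
```

>>> move_arm:
  increments:
    - [[5, 0, 0], [0, -0.03, 0]]
    - [[15, 0, 0], [0, -0.04, 0]]
    - [[15, 0, 0], [0, 0, 0]]
    - [[0, 0, -20], [0, 0, 0]]
    - [[0, 20, -30], [0, 0, 0]]
    - [[0, 40, -30], [0, 0, 0]]
    - [[30, 30, -10], [0, 0, 0]]
    - [[40, 0, 0], [0, 0, 0]]
    - [[40, 0, 0], [0, 0, 0]]
    - [[0, 0, 0], [0, 0, 0]]
  hand: 0.6

```text
clock: 11.75
ee_pos: [0.3979, -0.1963, 0.3553]
orientation: [0.75, -0.662, 0.004, -0.003]
wrist_force: [-0.1, 1.0, -0.4]
opening: 0.0515
```

```bash
python3 -c "
from plan import *
show();tilt();snap('top','top6',80,240,230,440,3.6);snap('scene','scene6',160,360,220,440,3)"
```

```text
t 11.75 p [ 0.3979 -0.1963  0.3553] th -1.4459 tilt [ 0.0099 -0.0001] F [-0.09  0.96 -0.36] op 0.0515 q [-0.62 -0.23  1.96  0.01  1.4   0.83]
tiltfix(tool) [-0.01  -0.001  0.   ]
```

View pics/top6.png

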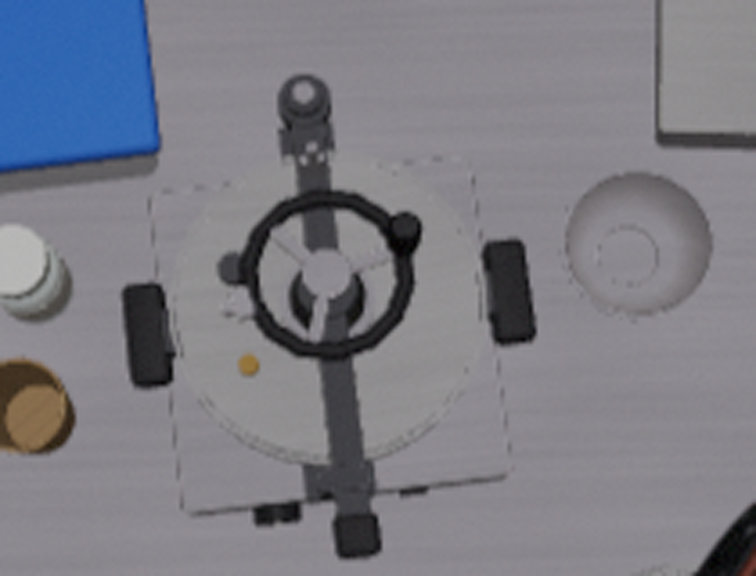

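View pics/scene6.png

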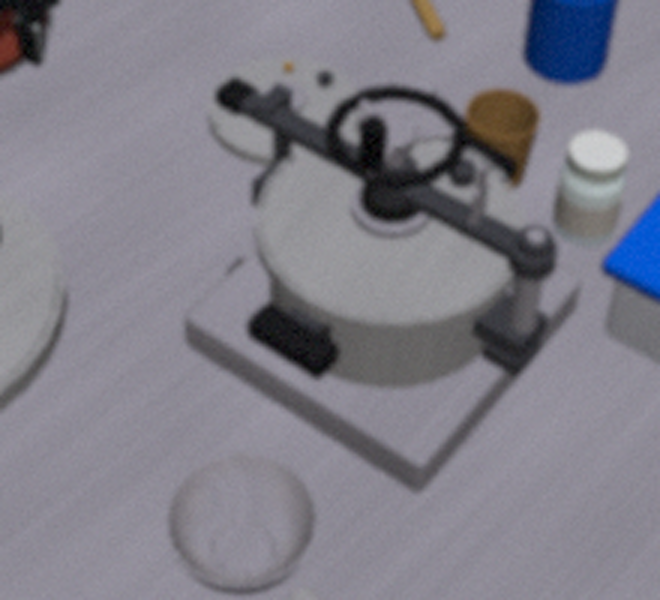

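```bash
cat > fit2.py <<'E'
from h import *
T=pickle.load(open("top6.pkl","rb"));S=pickle.load(open("scene6.pkl","rb"))
t=lambda u,v:np.array([230+u/3.6,80+v/3.6]); s=lambda u,v:np.array([220+u/3,160+v/3])
z=np.array([0,0,1.])
def f(q):
    m=model(np.r_[q[:2],q[2],0,q[3:5]]);r=[]
    def add(p,X,uv): r.extend(proj(p,X)-uv)
    hz=m["handle"].copy();hz[2]=q[5]
    add(T,m["tail"]+z*.009,t(357,534)); add(S,m["tail"],s(235,96))
    add(T,m["pivot"]+z*.02,t(303,97)); add(T,hz+z*.022,t(406,226)); add(S,hz+z*.022,s(373,122))
    add(T,m["hub"]+z*.008,t(327,271)); add(T,m["pointer"],t(232,307)) 
    add(S,m["hub"],s(397,137)); add(T,m["hub"],t(328,273))
    i=m["index"].copy();i[2]=.24; add(T,i,t(313,152))
    return r
r=least_squares(f,[.6,0,0,1.8,.245,.275]); print(r.x.round(4)); print(np.round(r.fun,1)); m=model(np.r_[r.x[:3],0,r.x[3:5]])
for k in m:
    if k!="c": print(k,np.round(m[k],4))
print(tri(T,t(406,226),S,s(373,122)))
E
python3 fit2.py
```

```text
[ 6.2670e-01 -1.1000e-03  9.6600e-02  1.7898e+00  2.4110e-01  2.7670e-01]
[ 0.4 -0.6 -0.2 -0.5  0.4 -1.7  0.2 -0.8 -0.5  0.3  0.2 -0.3 -2.4  0.6
 -1.   0.1 -0.  -0.   0.1  1.4]
pivot [0.7561 0.0114 0.195 ]
tail [ 0.4644 -0.0168  0.195 ]
hub [ 0.6267 -0.0011  0.2411]
pointer [0.6049 0.0654 0.2411]
handle [ 0.6422 -0.0486  0.2411]
index [0.7028 0.0063 0.2411]
b 0.0966
catch [ 0.5013 -0.0133  0.195 ]
(array([ 0.64141765, -0.04755352,  0.29807871]), np.float64(0.4661212870725535))
```

```bash
python3 - <<'E'
from plan import *
s,p,R=cur(); th=np.arctan2(R[1,0],R[0,0]); g=[.642,-.048,.405,-1.474]
plan(lerp([*p,th],g,10)); plan(lerp(g,[.642,-.048,.334,-1.474],6),p=np.array(g[:3]),th=g[3])
E
```

```text
[[[-11,-26,-5],[0,0,0.003]],[[-11,-26,-5],[0,0,0.003]],[[-11,-26,-5],[0,0,0.003]],[[-12,-26,-5],[0,0,0.003]],[[-12,-26,-5],[0,0,0.003]],[[-12,-26,-5],[0,0,0.003]],[[-12,-26,-5],[0,0,0.003]],[[-12,-26,-5],[0,0,0.003]],[[-12,-26,-5],[0,0,0.003]],[[-12,-26,-5],[0,0,0.003]]]
[[[0,0,12],[0,0,-0.0]],[[0,0,12],[0,0,-0.0]],[[0,0,12],[0,0,-0.0]],[[0,0,12],[0,0,-0.0]],[[0,0,12],[0,0,-0.0]],[[0,0,12],[0,0,-0.0]]]
```

>>> move_arm:
  increments:
    - [[-11, -26, -15], [-0.01, 0, 0.003]]
    - [[-11, -26, -15], [0, 0, 0.003]]
    - [[-11, -26, -15], [0, 0, 0.003]]
    - [[-12, -26, -5], [0, 0, 0.003]]
    - [[-12, -26, 0], [0, 0, 0.003]]
    - [[-12, -26, 0], [0, 0, 0.003]]
    - [[-12, -26, 0], [0, 0, 0.003]]
    - [[-12, -26, 0], [0, 0, 0.003]]
    - [[-12, -26, 0], [0, 0, 0.003]]
    - [[-12, -26, 0], [0, 0, 0.003]]
  hand: 0.5

```text
clock: 12.85
ee_pos: [0.6463, -0.0217, 0.4009]
orientation: [0.745, -0.667, -0.011, -0.003]
wrist_force: [-0.5, -0.1, -1.1]
opening: 0.0428
```

```bash
python3 - <<'E'
from plan import *
show(); tilt()
plan([[.642,-.048,.405,-1.474]]+[[.642,-.048,z,-1.474] for z in(.39,.375,.36,.35,.342,.335,.334)])
E
```

```text
t 12.85 p [ 0.6463 -0.0217  0.4009] th -1.4607 tilt [-0.0118  0.0192] F [-0.46 -0.08 -1.06] op 0.0428 q [-0.15  0.21  1.44  0.02  1.5   1.31]
tiltfix(tool) [ 0.01  0.02 -0.  ]
[[[26,7,-4],[0,0,0.013]],[[0,0,15],[0,0,-0.0]],[[0,0,15],[0,0,-0.0]],[[0,0,15],[0,0,-0.0]],[[0,0,10],[0,0,-0.0]],[[0,0,8],[0,0,-0.0]],[[0,0,7],[0,0,-0.0]],[[0,0,1],[0,0,-0.0]]]
```

>>> move_arm:
  increments:
    - [[13, 4, 0], [0.01, 0.02, 0.013]]
    - [[13, 3, 0], [0, 0, 0]]
    - [[0, 0, 0], [0, 0, 0]]
    - [[0, 0, 0], [0, 0, 0]]
    - [[0, 0, 5], [0, 0, 0]]
    - [[0, 0, 10], [0, 0, 0]]
    - [[0, 0, 0], [0, 0, 0]]
    - [[0, 0, 0], [0, 0, 0]]
    - [[0, 0, 0], [0, 0, 0]]
    - [[0, 0, 0], [0, 0, 0]]

```text
clock: 13.85
ee_pos: [0.64, -0.0426, 0.3814]
orientation: [0.743, -0.669, -0.004, -0.0]
wrist_force: [0.5, 0.4, -1.3]
opening: 0.0428
```

```bash
python3 - <<'E'
from plan import *
show(); tilt(); snap('scene','scene7',140,300,260,460,3.6)
plan([[.642,-.048,.38,-1.474]]+[[.642,-.048,z,-1.474] for z in(.37,.36,.35,.342,.335,.334)])
E
```

```text
t 13.85 p [ 0.64   -0.0426  0.3814] th -1.467 tilt [-0.0051  0.0058] F [ 0.45  0.38 -1.33] op 0.0428 q [-0.18  0.2   1.48  0.    1.46  1.29]
tiltfix(tool) [0.004 0.006 0.   ]
[[[5,-1,1],[0,0,0.007]],[[0,0,10],[0,0,-0.0]],[[0,0,10],[0,0,-0.0]],[[0,0,10],[0,0,-0.0]],[[0,0,8],[0,0,-0.0]],[[0,0,7],[0,0,-0.0]],[[0,0,1],[0,0,-0.0]]]
```

View pics/scene7.png

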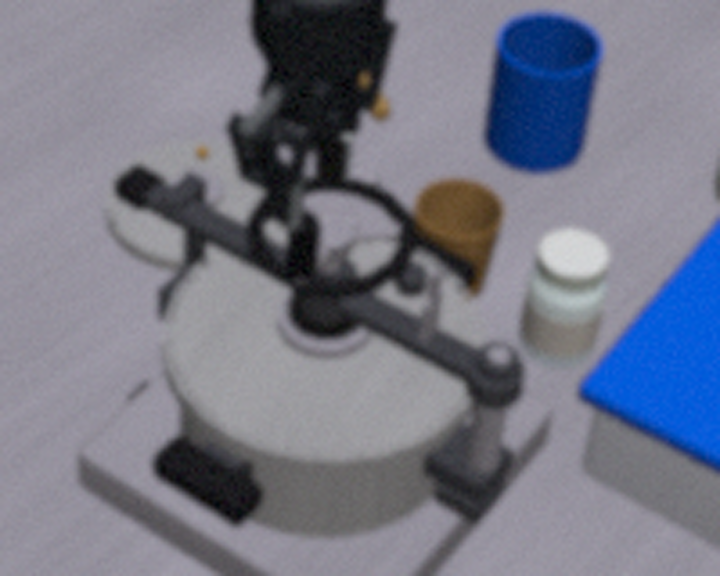

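The open fingers hang above the handle, which shows at crop (305,245). I'll shift them 5 mm and go down.

>>> move_arm:
  increments:
    - [[5, -2, 0], [0.004, 0.006, 0.007]]
    - [[0, 0, 8], [0, 0, 0]]
    - [[0, 0, 10], [0, 0, 0]]
    - [[0, 0, 10], [0, 0, 0]]
    - [[0, 0, 8], [0, 0, 0]]
    - [[0, 0, 8], [0, 0, 0]]
    - [[0, 0, 2], [0, 0, 0]]
    - [[0, 0, 0], [0, 0, 0]]
    - [[0, 0, 0], [0, 0, 0]]
    - [[0, 0, 0], [0, 0, 0]]

```text
clock: 14.9
ee_pos: [0.6425, -0.0477, 0.33]
orientation: [0.74, -0.672, -0.001, 0.001]
wrist_force: [0.7, -0.3, -0.1]
opening: 0.0427
```

```bash
python3 - <<'E'
from plan import *
show(); tilt()
E
```

```text
t 14.9 p [ 0.6425 -0.0477  0.33  ] th -1.4744 tilt [-0.0021  0.0001] F [ 0.71 -0.32 -0.08] op 0.0427 q [-0.18  0.24  1.54 -0.    1.37  1.29]
tiltfix(tool) [ 0.002  0.    -0.   ]
```

>>> move_arm:
  increments:
    - [[0, 0, -4], [0, 0, 0]]
    - [[0, 0, 0], [0, 0, 0]]
    - [[0, 0, 0], [0, 0, 0]]
    - [[0, 0, 0], [0, 0, 0]]
    - [[0, 0, 0], [0, 0, 0]]
    - [[0, 0, 0], [0, 0, 0]]
    - [[0, 0, 0], [0, 0, 0]]
    - [[0, 0, 0], [0, 0, 0]]
    - [[0, 0, 0], [0, 0, 0]]
    - [[0, 0, 0], [0, 0, 0]]
  hand: 0
  newtons: 45

```text
clock: 15.9
ee_pos: [0.6429, -0.0478, 0.3356]
orientation: [0.74, -0.672, 0.0, 0.0]
wrist_force: [-0.1, -0.0, -1.1]
opening: 0.0198
```

```bash
cat >> plan.py <<'E'
H=np.array([.6267,-.0011])
def wang(H=H,rad=.05):
    s,p,R=cur(); g=p+R@[0,0,.054]; d=g[:2]-H; a=np.arctan2(d[1],d[0]); print("grasp",g.round(4),"handle ang",round(a,3),"pointer rel index",round((a-np.pi-.0966+np.pi)%(2*np.pi)-np.pi,3),"rad",round(np.hypot(*d),4)); return a
def circ(n,da,H=H,rad=.05,dz=None):
    """n rows, da rad each (negative=cw)"""
    s,p,R=cur(); th=np.arctan2(R[1,0],R[0,0]); a=wang(); off=(p+R@[0,0,.054])[:2]-p[:2]
    w=[]
    for i in range(1,n+1):
        x=H+rad*np.array([np.cos(a+da*i),np.sin(a+da*i)])-off
        w.append([*x,p[2]+.004*da*i/(2*np.pi),-1.474])
    s,_,_=cur(); rows=[]
    plan2(w)
def plan2(wps):
    s,p,R=cur(); th=np.arctan2(R[1,0],R[0,0]); rows=[]
    for w in wps:
        d=np.array(w[:3])-p;c,s_=np.cos(th),np.sin(th)
        rows.append([[float(round(1000*v,1)) for v in(c*d[0]+s_*d[1],s_*d[0]-c*d[1],-d[2])],[0,0,float(round(th-w[3],3))]]); p=np.array(w[:3]); th=w[3]
    for i in range(0,len(rows),10): print(str(rows[i:i+10]).replace(" ",""))
E
python3 - <<'E'
from plan import *
show(); tilt(); circ(10,-.12)
E
```

```text
t 15.9 p [ 0.6429 -0.0478  0.3356] th -1.4743 tilt [ 0.0001 -0.0003] F [-0.07 -0.03 -1.13] op 0.0198 q [-0.18  0.23  1.53 -0.    1.37  1.29]
tiltfix(tool) [-0. -0.  0.]
grasp [ 0.6429 -0.0478  0.2816] handle ang -1.236 pointer rel index 1.809 rad 0.0494
[[[1.6,5.8,0.1],[0,0,-0.0]],[[0.3,6.0,0.1],[0,0,0.0]],[[-0.4,6.0,0.1],[0,0,0.0]],[[-1.1,5.9,0.1],[0,0,0.0]],[[-1.8,5.7,0.1],[0,0,0.0]],[[-2.5,5.5,0.1],[0,0,0.0]],[[-3.1,5.1,0.1],[0,0,0.0]],[[-3.7,4.7,0.1],[0,0,0.0]],[[-4.2,4.3,0.1],[0,0,0.0]],[[-4.7,3.7,0.1],[0,0,0.0]]]
```

>>> move_arm:
  increments:
    - [[1, 6, 0], [0, 0, 0]]
    - [[0.3, 6, 0], [0, 0, 0]]
    - [[-0.4, 6, 0], [0, 0, 0]]
    - [[-1.1, 6, 0], [0, 0, 0]]
    - [[-1.8, 5.7, 0], [0, 0, 0]]
    - [[-2.5, 5.5, 0.5], [0, 0, 0]]
    - [[-3, 5, 0], [0, 0, 0]]
    - [[-3.7, 4.7, 0], [0, 0, 0]]
    - [[-4.2, 4.3, 0], [0, 0, 0]]
    - [[-4.7, 3.7, 0], [0, 0, 0]]

```text
clock: 16.9
ee_pos: [0.5856, -0.0294, 0.3348]
orientation: [0.74, -0.672, 0.001, -0.004]
wrist_force: [5.4, 2.4, -2.9]
opening: 0.0196
```

```bash
python3 - <<'E'
from plan import *
show(); tilt(); circ(10,-.14)
E
```

```text
t 16.9 p [ 0.5856 -0.0294  0.3348] th -1.4742 tilt [0.0077 0.0051] F [ 5.43  2.44 -2.9 ] op 0.0196 q [-0.17  0.11  1.68  0.01  1.35  1.3 ]
tiltfix(tool) [-0.008  0.004 -0.   ]
grasp [ 0.586  -0.0291  0.2808] handle ang -2.539 pointer rel index 0.506 rad 0.0495
[[[-6.1,3.4,0.1],[0,0,-0.0]],[[-6.7,2.0,0.1],[0,0,0.0]],[[-6.9,1.1,0.1],[0,0,0.0]],[[-7.0,0.1,0.1],[0,0,0.0]],[[-6.9,-0.9,0.1],[0,0,0.0]],[[-6.8,-1.8,0.1],[0,0,0.0]],[[-6.4,-2.7,0.1],[0,0,0.0]],[[-6.0,-3.6,0.1],[0,0,0.0]],[[-5.4,-4.4,0.1],[0,0,0.0]],[[-4.8,-5.1,0.1],[0,0,0.0]]]
```

>>> move_arm:
  increments:
    - [[-6, 2.4, 0], [-0.008, 0.004, 0]]
    - [[-6.7, 1.8, 0], [0, 0, 0]]
    - [[-6.9, 1, 0], [0, 0, 0]]
    - [[-7, 0, 0], [0, 0, 0]]
    - [[-6.9, -0.9, 0], [0, 0, 0]]
    - [[-6.8, -1.8, 0.5], [0, 0, 0]]
    - [[-6.4, -2.7, 0], [0, 0, 0]]
    - [[-6, -3.6, 0], [0, 0, 0]]
    - [[-5.4, -4.4, 0], [0, 0, 0]]
    - [[-4.8, -5, 0], [0, 0, 0]]

```text
clock: 17.9
ee_pos: [0.5924, 0.0363, 0.3339]
orientation: [0.74, -0.672, 0.003, 0.003]
wrist_force: [2.7, -3.9, -2.1]
opening: 0.0196
```

```bash
cat >> plan.py <<'E'
def frc(a):
    s,_,_=cur(); F=s["wrist_force"]; print("F outward",round(F[0]*np.cos(a)+F[1]*np.sin(a),2),"F along cw",round(F[0]*np.sin(a)-F[1]*np.cos(a),2))
E
python3 - <<'E'
from plan import *
show(); tilt(); frc(wang()); circ(10,-.14,rad=.0495)
E
```

```text
t 17.9 p [0.5924 0.0363 0.3339] th -1.475 tilt [-0.0006 -0.0089] F [ 2.71 -3.91 -2.1 ] op 0.0196 q [-0.05  0.13  1.66 -0.01  1.36  1.42]
tiltfix(tool) [ 0.001 -0.009 -0.   ]
grasp [0.5924 0.0359 0.2799] handle ang 2.319 pointer rel index -0.919 rad 0.0504
F outward -4.71 F along cw -0.68
grasp [0.5924 0.0359 0.2799] handle ang 2.319 pointer rel index -0.919 rad 0.0504
[[[-3.1,-6.4,0.1],[0,0,-0.001]],[[-3.0,-6.3,0.1],[0,0,0.0]],[[-2.1,-6.6,0.1],[0,0,0.0]],[[-1.1,-6.8,0.1],[0,0,0.0]],[[-0.2,-6.9,0.1],[0,0,0.0]],[[0.8,-6.9,0.1],[0,0,0.0]],[[1.8,-6.7,0.1],[0,0,0.0]],[[2.7,-6.4,0.1],[0,0,0.0]],[[3.5,-5.9,0.1],[0,0,0.0]],[[4.3,-5.4,0.1],[0,0,0.0]]]
```

>>> move_arm:
  increments:
    - [[-3, -6.4, 0], [0, -0.009, 0]]
    - [[-2.8, -6.3, 0], [0, 0, 0]]
    - [[-2, -6.6, 0], [0, 0, 0]]
    - [[-1, -6.8, 0.5], [0, 0, 0]]
    - [[0, -6.9, 0], [0, 0, 0]]
    - [[0.9, -6.9, 0], [0, 0, 0]]
    - [[1.8, -6.7, 0.5], [0, 0, 0]]
    - [[2.7, -6.4, 0], [0, 0, 0]]
    - [[3.5, -5.9, 0], [0, 0, 0]]
    - [[4.3, -5.4, 0], [0, 0, 0]]

```text
clock: 18.9
ee_pos: [0.6604, 0.0379, 0.3329]
orientation: [0.74, -0.672, -0.003, 0.004]
wrist_force: [-3.7, -3.4, 1.9]
opening: 0.0195
```

```bash
python3 - <<'E'
from plan import *
show(); tilt(); frc(wang()); circ(10,-.14,rad=.0495)
E
```

```text
t 18.9 p [0.6604 0.0379 0.3329] th -1.4743 tilt [-0.0103 -0.0024] F [-3.72 -3.43  1.91] op 0.0195 q [-0.05  0.28  1.49 -0.    1.39  1.43]
tiltfix(tool) [ 0.011 -0.001  0.   ]
grasp [0.6599 0.0377 0.2789] handle ang 0.864 pointer rel index -2.374 rad 0.0511
F outward -5.03 F along cw -0.6
grasp [0.6599 0.0377 0.2789] handle ang 0.864 pointer rel index -2.374 rad 0.0511
[[[6.4,-3.3,0.1],[0,0,-0.0]],[[5.9,-3.7,0.1],[0,0,0.0]],[[6.3,-2.8,0.1],[0,0,0.0]],[[6.7,-1.9,0.1],[0,0,0.0]],[[6.9,-0.9,0.1],[0,0,0.0]],[[6.9,0.0,0.1],[0,0,0.0]],[[6.9,1.0,0.1],[0,0,0.0]],[[6.6,1.9,0.1],[0,0,0.0]],[[6.3,2.8,0.1],[0,0,0.0]],[[5.9,3.7,0.1],[0,0,0.0]]]
```

>>> move_arm:
  increments:
    - [[6, -3, 0], [0.011, 0, 0]]
    - [[5.9, -3.5, 0], [0, 0, 0]]
    - [[6.3, -2.7, 0], [0, 0, 0]]
    - [[6.7, -1.8, 0.5], [0, 0, 0]]
    - [[6.9, -0.8, 0], [0, 0, 0]]
    - [[6.9, 0.2, 0], [0, 0, 0]]
    - [[6.9, 1.1, 0.5], [0, 0, 0]]
    - [[6.6, 2, 0], [0, 0, 0]]
    - [[6.3, 2.9, 0], [0, 0, 0]]
    - [[5.9, 3.8, 0], [0, 0, 0]]

```text
clock: 19.9
ee_pos: [0.6693, -0.028, 0.3321]
orientation: [0.741, -0.672, -0.002, -0.003]
wrist_force: [-3.2, 3.7, 0.5]
opening: 0.02
```

```bash
python3 - <<'E'
from plan import *
show(); tilt(); frc(wang()); circ(10,-.12,rad=.0495)
snap('top','top8',80,240,230,440,3.6); snap('scene','scene8',140,300,260,460,3.6)
E
```

```text
t 19.9 p [ 0.6693 -0.028   0.3321] th -1.4733 tilt [0.0004 0.0075] F [-3.19  3.68  0.51] op 0.02 q [-0.15  0.29  1.47  0.01  1.38  1.32]
tiltfix(tool) [-0.001  0.007  0.   ]
grasp [ 0.6693 -0.0276  0.2781] handle ang -0.556 pointer rel index 2.489 rad 0.0502
F outward -4.65 F along cw -1.44
grasp [ 0.6693 -0.0276  0.2781] handle ang -0.556 pointer rel index 2.489 rad 0.0502
[[[4.1,4.4,0.1],[0,0,0.001]],[[4.0,4.4,0.1],[0,0,0.0]],[[3.4,4.8,0.1],[0,0,0.0]],[[2.8,5.2,0.1],[0,0,0.0]],[[2.2,5.5,0.1],[0,0,0.0]],[[1.5,5.7,0.1],[0,0,0.0]],[[0.8,5.9,0.1],[0,0,0.0]],[[0.1,5.9,0.1],[0,0,0.0]],[[-0.6,5.9,0.1],[0,0,0.0]],[[-1.3,5.8,0.1],[0,0,0.0]]]
```

View pics/scene8.png

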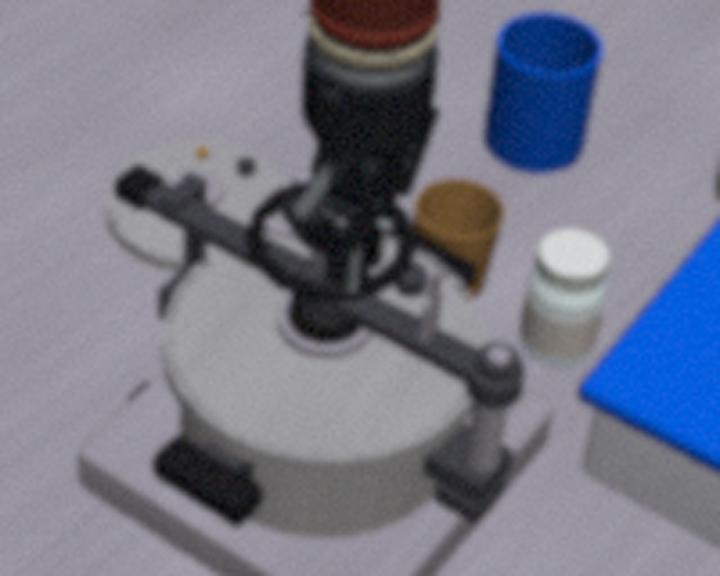

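>>> move_arm:
  increments:
    - [[4, 4.2, 0], [0, 0.007, 0]]
    - [[4, 4.3, 0], [0, 0, 0]]
    - [[3.4, 4.8, 0], [0, 0, 0]]
    - [[2.8, 5.2, 0.5], [0, 0, 0]]
    - [[2.2, 5.5, 0], [0, 0, 0]]
    - [[1.5, 5.7, 0], [0, 0, 0]]
    - [[0.8, 5.9, 0.5], [0, 0, 0]]
    - [[0.1, 5.9, 0], [0, 0, 0]]
    - [[-0.6, 5.9, 0], [0, 0, 0]]
    - [[-1.3, 5.8, 0], [0, 0, 0]]

```text
clock: 21.0
ee_pos: [0.6202, -0.0504, 0.3314]
orientation: [0.741, -0.672, 0.008, -0.009]
wrist_force: [6.4, 2.9, -1.8]
opening: 0.02
```

```bash
python3 - <<'E'
from plan import *
show(); tilt(); frc(wang()); circ(7,-.1,rad=.0495)
E
```

```text
t 21.0 p [ 0.6202 -0.0504  0.3314] th -1.4733 tilt [0.0234 0.003 ] F [ 6.45  2.92 -1.85] op 0.02 q [-0.2   0.18  1.61  0.01  1.33  1.28]
tiltfix(tool) [-0.024  0.001 -0.   ]
grasp [ 0.6214 -0.0502  0.2774] handle ang -1.678 pointer rel index 1.367 rad 0.0494
F outward -3.59 F along cw -6.1
grasp [ 0.6214 -0.0502  0.2774] handle ang -1.678 pointer rel index 1.367 rad 0.0494
[[[-1.1,4.8,0.1],[0,0,0.001]],[[-1.7,4.6,0.1],[0,0,0.0]],[[-2.2,4.4,0.1],[0,0,0.0]],[[-2.6,4.2,0.1],[0,0,0.0]],[[-3.0,3.9,0.1],[0,0,0.0]],[[-3.4,3.6,0.1],[0,0,0.0]],[[-3.7,3.3,0.1],[0,0,0.0]]]
```

>>> move_arm:
  increments:
    - [[-1.1, 5, 0], [-0.024, 0, 0]]
    - [[-1.7, 4.7, 0], [0, 0, 0]]
    - [[-2.2, 4.5, 0], [0, 0, 0]]
    - [[-2.6, 4.3, 0.5], [0, 0, 0]]
    - [[-3, 4, 0], [-0.005, 0, 0]]
    - [[-3.4, 3.7, 0], [0, 0, 0]]
    - [[-3.7, 3.3, 0], [0, 0, 0]]
    - [[0, 0, 0], [0, 0, 0]]
    - [[0, 0, 0], [0, 0, 0]]
    - [[0, 0, 0], [0, 0, 0]]

```text
clock: 22.0
ee_pos: [0.5978, -0.042, 0.3311]
orientation: [0.739, -0.673, 0.018, -0.009]
wrist_force: [4.3, 3.3, 0.1]
opening: 0.0197
```

```bash
python3 - <<'E'
from plan import *
show(); tilt(); frc(wang()); circ(8,-.1,rad=.0495)
snap('top','top9',80,240,230,440,3.6)
E
```

```text
t 22.0 p [ 0.5978 -0.042   0.3311] th -1.4783 tilt [ 0.038  -0.0112] F [4.27 3.31 0.15] op 0.0197 q [-0.19  0.12  1.67 -0.    1.31  1.29]
tiltfix(tool) [-0.037 -0.015  0.   ]
grasp [ 0.5999 -0.0426  0.2772] handle ang -2.144 pointer rel index 0.901 rad 0.0494
F outward -5.1 F along cw -1.79
grasp [ 0.5999 -0.0426  0.2772] handle ang -2.144 pointer rel index 0.901 rad 0.0494
[[[-3.2,3.8,0.1],[0,0,-0.004]],[[-3.6,3.4,0.1],[0,0,0.0]],[[-3.9,3.0,0.1],[0,0,0.0]],[[-4.2,2.6,0.1],[0,0,0.0]],[[-4.5,2.2,0.1],[0,0,0.0]],[[-4.6,1.7,0.1],[0,0,0.0]],[[-4.8,1.2,0.1],[0,0,0.0]],[[-4.9,0.7,0.1],[0,0,0.0]]]
```

View pics/top9.png

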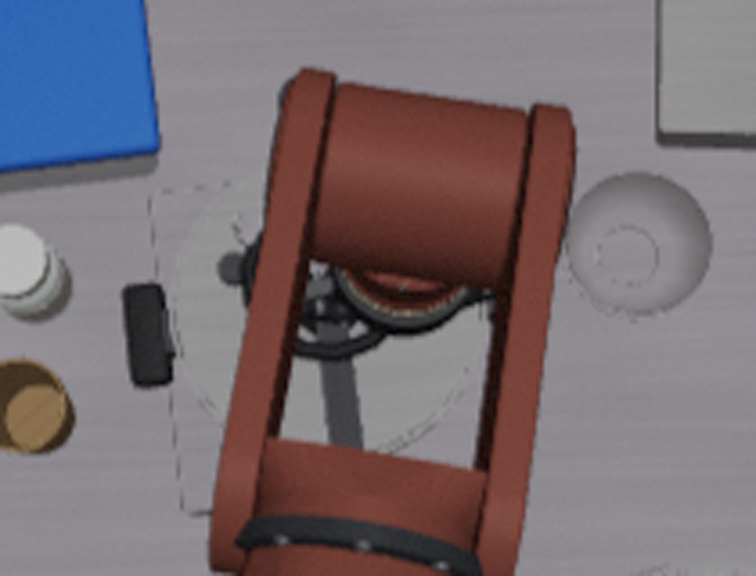

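>>> move_arm:
  increments:
    - [[-3.5, 4, 0], [-0.02, -0.01, 0]]
    - [[-3.9, 3.5, 0], [-0.01, 0, 0]]
    - [[-4.3, 3.2, 0], [-0.01, 0, 0]]
    - [[-4.5, 2.8, 0], [0, 0, 0]]
    - [[-4.8, 2.4, 0.5], [0, 0, 0]]
    - [[-5, 2, 0], [0, 0, 0]]
    - [[-5, 1.5, 0], [0, 0, 0]]
    - [[0, 0, 0], [0, 0, 0]]
    - [[0, 0, 0], [0, 0, 0]]
    - [[0, 0, 0], [0, 0, 0]]

```text
clock: 23.05
ee_pos: [0.5867, -0.03, 0.3309]
orientation: [0.736, -0.676, 0.028, 0.002]
wrist_force: [4.4, 1.1, -0.0]
opening: 0.0202
```

```bash
python3 - <<'E'
from plan import *
show(); tilt(); frc(wang()); circ(8,-.1,rad=.0495)
E
```

```text
t 23.05 p [ 0.5867 -0.03    0.3309] th -1.487 tilt [ 0.0379 -0.0411] F [ 4.43  1.14 -0.02] op 0.0202 q [-0.16  0.1   1.7  -0.04  1.3   1.34]
tiltfix(tool) [-0.034 -0.044  0.   ]
grasp [ 0.5887 -0.0322  0.277 ] handle ang -2.455 pointer rel index 0.59 rad 0.0491
F outward -4.15 F along cw -1.92
grasp [ 0.5887 -0.0322  0.277 ] handle ang -2.455 pointer rel index 0.59 rad 0.0491
[[[-4.0,2.9,0.1],[0,0,-0.013]],[[-4.5,2.1,0.1],[0,0,0.0]],[[-4.7,1.6,0.1],[0,0,0.0]],[[-4.8,1.2,0.1],[0,0,0.0]],[[-4.9,0.7,0.1],[0,0,0.0]],[[-4.9,0.2,0.1],[0,0,0.0]],[[-4.9,-0.3,0.1],[0,0,0.0]],[[-4.9,-0.8,0.1],[0,0,0.0]]]
```

>>> move_arm:
  increments:
    - [[-4.5, 2.8, 0], [-0.02, -0.03, -0.01]]
    - [[-5, 2.2, 0], [-0.02, -0.03, 0]]
    - [[-5.5, 1.7, 0], [-0.005, -0.015, 0]]
    - [[-5.5, 1.3, 0], [0, -0.015, 0]]
    - [[-5.5, 1, 0], [0, -0.015, 0]]
    - [[-5.5, 0.5, 0], [0, -0.015, 0]]
    - [[0, 0, 0], [0, 0, 0]]
    - [[0, 0, 0], [0, 0, 0]]
    - [[0, 0, 0], [0, 0, 0]]
    - [[0, 0, 0], [0, 0, 0]]

```text
clock: 24.05
ee_pos: [0.5821, -0.0236, 0.3308]
orientation: [0.742, -0.671, 0.001, -0.005]
wrist_force: [2.3, 3.2, -0.5]
opening: 0.0198
```

```bash
python3 - <<'E'
from plan import *
show(); tilt(); frc(wang()); circ(8,-.05,rad=.0495)
E
```

```text
t 24.05 p [ 0.5821 -0.0236  0.3308] th -1.4704 tilt [0.0081 0.0057] F [ 2.26  3.2  -0.46] op 0.0198 q [-0.16  0.1   1.69  0.01  1.34  1.31]
tiltfix(tool) [-0.009  0.005 -0.   ]
grasp [ 0.5826 -0.0233  0.2768] handle ang -2.676 pointer rel index 0.369 rad 0.0494
F outward -3.45 F along cw 1.84
grasp [ 0.5826 -0.0233  0.2768] handle ang -2.676 pointer rel index 0.369 rad 0.0494
[[[-2.3,0.9,0.0],[0,0,0.004]],[[-2.4,0.7,0.0],[0,0,0.0]],[[-2.4,0.6,0.0],[0,0,0.0]],[[-2.4,0.5,0.0],[0,0,0.0]],[[-2.4,0.4,0.0],[0,0,0.0]],[[-2.5,0.2,0.0],[0,0,0.0]],[[-2.5,0.1,0.0],[0,0,0.0]],[[-2.5,-0.0,0.0],[0,0,0.0]]]
```

>>> move_arm:
  increments:
    - [[-6, 1.8, 0], [-0.005, -0.01, 0]]
    - [[-6, 1.6, 0], [0, -0.015, 0]]
    - [[-6, 1.2, 0], [0, -0.015, 0]]
    - [[-6, 0.8, 0], [0, -0.015, 0]]
    - [[0, 0, 0], [0, 0, 0]]
    - [[0, 0, 0], [0, 0, 0]]
    - [[0, 0, 0], [0, 0, 0]]
    - [[0, 0, 0], [0, 0, 0]]
    - [[0, 0, 0], [0, 0, 0]]
    - [[0, 0, 0], [0, 0, 0]]

```text
clock: 25.05
ee_pos: [0.5787, -0.0165, 0.3307]
orientation: [0.743, -0.67, 0.001, -0.008]
wrist_force: [2.1, 0.8, -1.2]
opening: 0.0196
```

```bash
python3 - <<'E'
from plan import *
show(); tilt(); frc(wang()); snap('top','top10',80,240,230,440,3.6);  snap('scene','scene10',160,280,280,420,5)
E
```

```text
t 25.05 p [ 0.5787 -0.0165  0.3307] th -1.4677 tilt [0.0126 0.0111] F [ 2.07  0.83 -1.16] op 0.0196 q [-0.15  0.09  1.7   0.01  1.33  1.31]
tiltfix(tool) [-0.014  0.01  -0.   ]
grasp [ 0.5794 -0.0159  0.2767] handle ang -2.839 pointer rel index 0.206 rad 0.0496
F outward -2.23 F along cw 0.17
```

View pics/scene10.png

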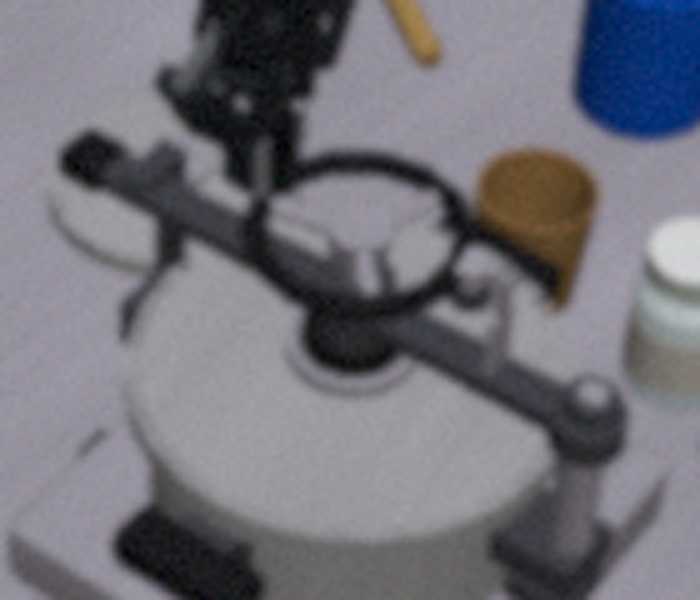

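View pics/top10.png

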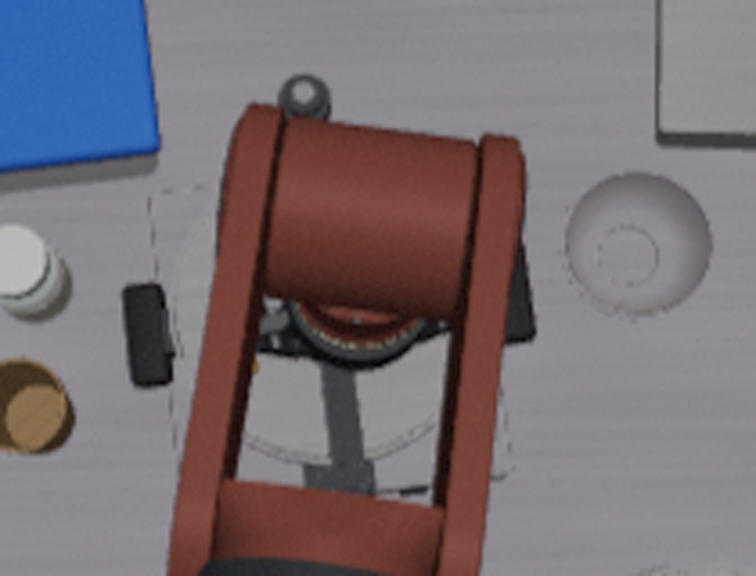

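>>> move_arm:
  increments:
    - [[-6, 1.2, 0], [-0.005, -0.01, 0]]
    - [[-6, 1, 0], [0, -0.015, 0]]
    - [[-6, 0.6, 0], [0, -0.015, 0]]
    - [[-6, 0.3, 0], [0, -0.015, 0]]
    - [[-6, 0, 0], [0, -0.01, 0]]
    - [[0, 0, 0], [0, 0, 0]]
    - [[0, 0, 0], [0, 0, 0]]
    - [[0, 0, 0], [0, 0, 0]]
    - [[0, 0, 0], [0, 0, 0]]
    - [[0, 0, 0], [0, 0, 0]]

```text
clock: 26.15
ee_pos: [0.5769, -0.0096, 0.3306]
orientation: [0.742, -0.671, -0.0, -0.011]
wrist_force: [3.6, 1.9, -1.8]
opening: 0.0199
```

```bash
python3 - <<'E'
from plan import *
show(); tilt(); frc(wang());   snap('scene','scene11',160,280,280,420,5)
E
```

```text
t 26.15 p [ 0.5769 -0.0096  0.3306] th -1.4703 tilt [0.0145 0.0161] F [ 3.6   1.85 -1.84] op 0.0199 q [-0.15  0.09  1.71  0.02  1.33  1.32]
tiltfix(tool) [-0.016  0.015  0.   ]
grasp [ 0.5777 -0.0088  0.2767] handle ang -2.987 pointer rel index 0.058 rad 0.0496
F outward -3.84 F along cw 1.28
```

View pics/scene11.png

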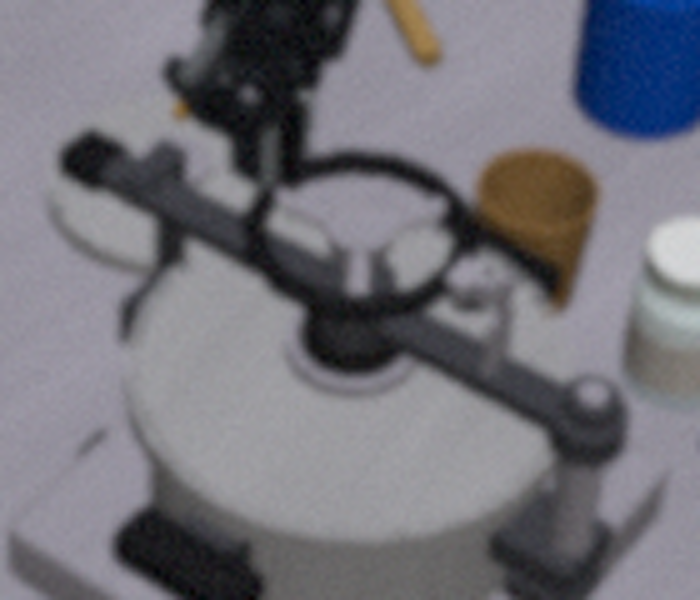

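>>> move_arm:
  increments:
    - [[-6, 0, 0], [0, -0.01, 0]]
    - [[-5, 0, 0], [0, -0.01, 0]]
    - [[0, 0, 0], [0, 0, 0]]
    - [[0, 0, 0], [0, 0, 0]]
    - [[0, 0, 0], [0, 0, 0]]
    - [[0, 0, 0], [0, 0, 0]]
    - [[0, 0, 0], [0, 0, 0]]
    - [[0, 0, 0], [0, 0, 0]]
    - [[0, 0, 0], [0, 0, 0]]
    - [[0, 0, 0], [0, 0, 0]]

```text
clock: 27.2
ee_pos: [0.5765, -0.0068, 0.3306]
orientation: [0.742, -0.671, 0.001, -0.01]
wrist_force: [4.1, -1.0, -2.4]
opening: 0.02
```

```bash
python3 - <<'E'
from plan import *
show(); tilt(); frc(wang())
E
```

```text
t 27.2 p [ 0.5765 -0.0068  0.3306] th -1.47 tilt [0.0148 0.0124] F [ 4.11 -0.96 -2.42] op 0.02 q [-0.14  0.09  1.71  0.01  1.33  1.33]
tiltfix(tool) [-0.016  0.011 -0.   ]
grasp [ 0.5773 -0.0062  0.2766] handle ang -3.039 pointer rel index 0.006 rad 0.0496
F outward -3.99 F along cw -1.37
```

>>> move_arm:
  increments:
    - [[0, 0, 0], [0, 0, 0]]
    - [[0, 0, 0], [0, 0, 0]]
    - [[0, 0, 0], [0, 0, 0]]
    - [[0, 0, 0], [0, 0, 0]]
    - [[0, 0, 0], [0, 0, 0]]
    - [[0, 0, -5], [0, 0, 0]]
    - [[0, 0, -10], [0, 0, 0]]
    - [[0, 0, -20], [0, 0, 0]]
    - [[0, 0, -30], [0, 0, 0]]
    - [[0, 0, -20], [0, 0, 0]]
  hand: 0.5

```text
clock: 28.2
ee_pos: [0.5716, -0.0074, 0.416]
orientation: [0.742, -0.671, -0.006, -0.005]
wrist_force: [0.2, 1.0, -0.5]
opening: 0.0425
```

>>> move_arm:
  increments:
    - [[10, 10, -5], [0, 0, 0]]
    - [[20, 20, 0], [0, 0, 0]]
    - [[35, 30, 0], [0, 0, 0]]
    - [[40, 30, 0], [0, 0, 0]]
    - [[40, 30, 0], [0, 0, 0]]
    - [[40, 30, 0], [0, 0, 0]]
    - [[35, 20, 0], [0, 0, 0]]
    - [[0, 0, 0], [0, 0, 0]]
    - [[0, 0, 0], [0, 0, 0]]
    - [[0, 0, 0], [0, 0, 0]]

```text
clock: 29.2
ee_pos: [0.4166, -0.2505, 0.4218]
orientation: [0.742, -0.671, -0.002, -0.006]
wrist_force: [0.0, -0.5, 0.4]
opening: 0.043
```

```bash
python3 - <<'E'
from plan import *
show(); snap('top','top12',80,240,230,440,3.6);   snap('scene','scene12',160,280,280,420,5)
E
```

```text
t 29.2 p [ 0.4166 -0.2505  0.4218] th -1.4702 tilt [0.0047 0.0121] F [ 0.05 -0.47  0.42] op 0.043 q [-0.69 -0.16  1.78  0.01  1.52  0.78]
```

View pics/top12.png

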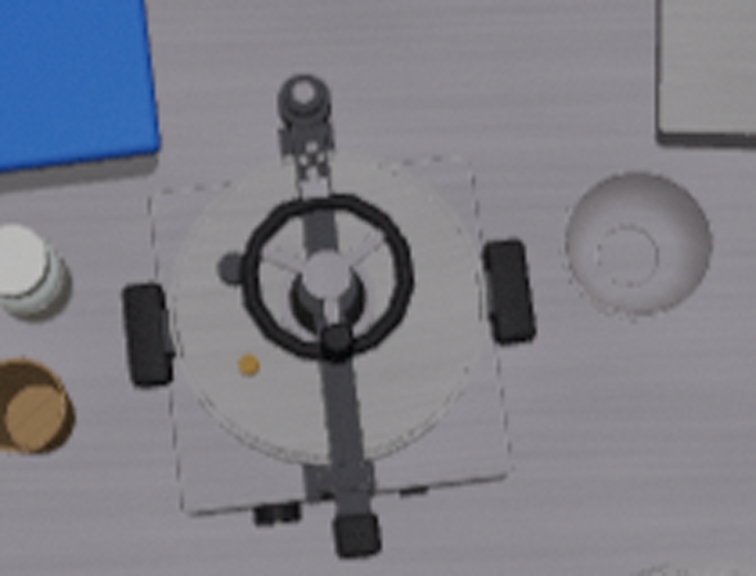

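View pics/scene12.png

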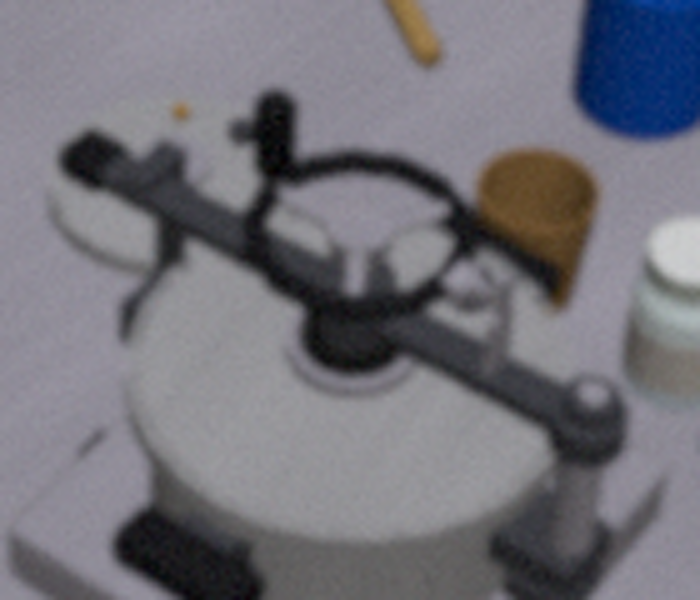

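The top view shows the pointer (315,185) in line with the index blade (313,155). The bar tail (357,534) is still home, and the robot is clear of everything. I'm handing in.

```bash
python3 -c "
from rig import ctrl
print(ctrl.sign_off())"
```

```text
the job is handed in; nothing more can be done
None
```

I closed the pot and handed the job in at about 29 s of the 72 s. The sign-off gives no verdict, so whether it passed is not confirmed.

- **Bar:** I pushed the tail with closed fingers until the bar stopped at the catch. The force rose to 6 N, and further pushing only tilted the tool. The tail stayed in the same place in every later picture.
- **Which line-up:** The pointer started about 102° before the index. The stated range is half a turn to two turns short, so the clamped place had to be one full turn plus 102° away, about 1.28 turns.
- **Wheel:** I led the handle clockwise that far. The first line-up passed freely at about 1 N. On the final turn the resistance was still about 1.4 N at 143° before the index and 6 N by 78° before it, which fits the foot bearing on the lid.
- **End state:** By the hand's position, the pointer stood within 0.01 rad of the index before I let go. The last top view shows it in line with the blade. The robot was clear of everything, and the cup, jar and bowl looked upright and unmoved.

**Limits:**
- I could not measure the foot's force on the lid. From the angles it should be roughly 20–35 N, against the required 8–60 N.
- During the last part the arm gave way by up to about 3°, and I corrected that as I went.
- Between moves the force readings faded, so they say little about the final clamping force.

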